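# Park the melting pot and charge it with copper balls

## Robot

A 6-joint arm with a two-finger parallel gripper is mounted at the origin on the work surface. World frame = base frame: x ahead of the robot, y to its left, z up, the work surface at z = 0. Lengths are in m, angles in degrees, forces in N, time in s.
With the tool pointing down it reaches from about 0.35 to 0.875 m from the base axis. Payload 4.2 kg.
Tool frame: the origin (TCP) lies between the finger pads; the fingertips stand 14 mm ahead of it and the grasp point (between the pads) lies 5 mm behind it; z points along the fingers, y is the line along which they close (so a half turn about z gives the same grasp; the last joint's range is limited). The gripper opens to 87 mm and grips with 3 to 60 N. Pads are 19 mm wide; open, the fingers measure 117 mm over their backs; the gripper's body (75 mm by 190 mm) begins 51 mm behind the grasp point.
Start: joints at [88.155, 22.042, 0.453, 0, -68.411, -14.817], TCP at [0.179, 0.599, 0.237] pointing down, gripper open.
Joint ranges: [-179.83, 179.83], [-69.29, 118.12], [-61.27, 80.66], [-181.25, 117.63], [-171.15, -9.14], [-177.46, 177.46]. Speed limits (degrees/s): [159.86, 159.86, 180, 180, 180, 180].

## Interface

Orientations are given as a 3x3 rotation matrix whose columns are the frame's x, y, z axes.
In Python, from station import * gives the robot as it stands. The module is installed in compiled form; this text tells all that it offers.
- The arm moves only by the tool play_rows, never from a script. Its argument "steps" is a list of rows, each an object of numbers: "ax", "ay", "az": the turn, a rotation vector about the tool's x, y, z in degrees; "dx", "dy", "dz": the shift along the tool's x, y, z in mm; "claw": the finger opening in mm, from 0 to 87. A call has 1 to 20 rows; each row shifts and turns the commanded pose from where the row before left it, along the tool's axes as they then stand; what a row does not reach is not made up. A row lasts 1/10 s, in which the tool goes at most 50 mm and 8.59 degrees, less where a joint would pass 70% of its speed; a pose out of reach is approached as far as the arm can. A call with a gripper value outside its range is refused whole. The fingers move at their own pace and stop on an object; the grip force is fixed at half the most. Time passes only in rows, so rows that do not move let the fingers close. It gives the time, the measured TCP pose, the force, the opening and the grip force at its end, in the units of the state.
- sense(): the state, without advancing time (a new reading comes with each control period).
- capture(name): name is "side" or "top"; returns a dict with "frame" (400x640x3 uint8, blue, green, red), "range_z" (400x640 float32, m along the optical axis (not along the pixel's ray), 0 where there is no reading), "fx", "fy", "cx", "cy" (pixels), "xyz" and "rotation" of the camera in the world. Camera axes: x right, y down, z forward; pixel columns grow to the right and rows downward; lengths in m; the calibration is good to about 2 mm. A picture is of the moment at which its call begins.
- finish_job(): hands the job in; it is judged then, once.
The state is a dict: "time_s": time; "joints": joint angles; "joint_velocities": joint speeds; "effort": joint torques, N m; "tcp_pos": TCP position; "ee_rot": TCP orientation; "wrist_force": force on the tool from outside, world axes, zero at the start; "moment": the same for the moment, N m; "gripper_width": opening from 0.0 (shut) to 1.0 (fully open); "gripper_force": force on a finger pad.
Only numpy, scipy, OpenCV 4.12 (cv2) and the standard library are available. Lean on these libraries where they do the work, as an engineer would, in place of code of your own. Each camera call takes 0.05 s, during which the arm holds its last target. There are 200 camera calls.

## Task

Slide the small iron pot out from under the slatted shelf and along the bench plate, without lifting or tipping it, until its foot stands inside the red ring. Then bring over the open-mouthed scoop of copper balls, lower its lip close to the pot's rim before tipping it, and tip all four balls into the pot. Set the empty scoop back upright on its green mat and leave everything else where it is.

Things in the scene. Friction and masses are not known exactly. Their poses are not given: they have to be found in the camera images.
- bench_plate: fixed grey steel plate 200 x 540 x 12 mm on the table, top at z = 12 mm. Origin under its centre, y along its length. Three places on its centre line at about y = -170 (parking, under the shelf), 0 and +170 mm
- shelf_lip (a point): middle of the top edge, 164 mm up, of the yellow lip along the front of the fixed slatted steel shelf over the parking place. In plate axes the lip is at x = -106 mm, y -255 to -95, z 120 to 164; the slats behind it reach to x = +60, underside at z = 122 mm. Thin posts stand at (x,y) = (75,-248), (75,-98), (-20,-248) mm
- shelf_exit (a point): point on the plate in the middle of the shelf's open +y side, through which the pot slides out; no post from the shelf's front back to plate x = 69 mm
- red_place: flat red ring painted on the plate, 130 mm inside and 150 mm outside diameter; the pot's goal. Origin at its centre, on the plate's top. It may be the middle place or the far one (+y)
- blue_place: flat blue ring of the same size, at the other place; not the goal; it has no height, so the pot may slide over it
- pot: open round cast iron pot, 0.5 to 0.9 kg, foot 94 mm across, rim 110 mm outside and 100 mm inside, 60 mm tall, floor 6 mm thick. Origin at the centre of its underside. It starts under the shelf, its straight handle pointing along its own -x, roughly to the robot: a wooden bar 16 mm wide (y), 20 mm high, 76 to 132 mm off the pot's axis, its middle 40 mm above the underside
- pot_rim (a point): centre of the pot's mouth, at rim height, 60 mm above its underside
- pot_handle (a point): point to grip in the handle, 112 mm from the pot's axis, 40 mm above the underside. The shelf's lip hangs over the handle, so a gripper pointing straight down does not fit: lean it back 30 to 45 degrees towards the robot
- scoop_mat: fixed flat green mat 170 x 120 x 4 mm, where the scoop stands at the start and must stand at the end. Origin at the centre of its underside, on the table
- scoop: aluminium scoop 0.3 kg, 112 mm long (x -60 to +52 mm), 58 mm wide, walls 45 mm high, mouth open to its own -x. Origin on its underside. The floor rises 8 degrees to the mouth, so balls stay at the back while it is level; mouth down by 35 to 45 degrees they roll out. Black bar handle along x above it: x -38 to +52 mm, 14 mm wide (y), 70 to 92 mm above the underside
- scoop_lip (a point): middle of the floor's front edge in the mouth, 60 mm ahead (-x) of the scoop's origin and 18 mm above its underside
- scoop_grip (a point): point in the handle to grip, near the centre of mass: 2 mm behind the origin, 81 mm above the underside
- ball0_center (a point): centre of copper ball 0, 22 mm diameter, 50 g, in the scoop at the start
- ball1_center (a point): centre of copper ball 1, 22 mm diameter, 50 g, in the scoop at the start
- ball2_center (a point): centre of copper ball 2, 22 mm diameter, 50 g, in the scoop at the start
- ball3_center (a point): centre of copper ball 3, 22 mm diameter, 50 g, in the scoop at the start
- casting_a: bystander: loose dark iron pedestal casting, 80 mm disc on top, 90 mm tall; origin under its centre
- casting_b: bystander: another such casting
- ingot: bystander: loose brass ingot 110 x 45 x 24 mm, lying in front of the plate; origin under its centre
- brush: bystander: loose hand brush lying on the table
- can: bystander: loose blue can, 66 mm across, 100 mm tall; origin under its centre
- wrench: bystander: loose steel wrench lying on the table
There are look-alikes about, which are no part of the job. What is shaped like the scoop but yellow is not meant. What is shaped like the pot but white is not meant.

How it is judged (in metres and radians):
On the way, in this order (a step that is already met when the one before it is completed fails the run):
1. the pot stands still and upright inside the red ring, with no ball in it yet (horizontal distance between pot and red_place below 0.018 m and angle between pot's own z axis and vertical below 0.06 rad and linear speed of pot below 0.02 m/s and distance between each of ball0_center, ball1_center, ball2_center, ball3_center and pot_rim above 0.065 m), for 0.3 s.
2. all four balls are in the pot (horizontal distance between each of ball0_center, ball1_center, ball2_center, ball3_center and pot below 0.055 m and z of each of ball0_center, ball1_center, ball2_center, ball3_center in the frame of pot_rim below 0 m and z of each of ball0_center, ball1_center, ball2_center, ball3_center in the frame of pot above 0 m), for 0.3 s.
At the end, for the whole second after the job is handed in: the pot stands upright and still with its centre within 18 mm of the red ring's centre; all four balls lie inside it below its rim; the scoop stands upright and still, released, on its mat with its centre within 45 mm of the mat's centre both ways (all of step 2 and horizontal distance between pot and red_place below 0.018 m and angle between pot's own z axis and vertical below 0.06 rad and linear speed of each of pot, scoop below 0.02 m/s and x of scoop in the frame of scoop_mat between -0.045 and 0.045 m and y of scoop in the frame of scoop_mat between -0.045 and 0.045 m and angle between scoop's own z axis and vertical below 0.08 rad and height (world z) of scoop below 0.012 m and contact force between the fingers and scoop below 0.2 N and contact force between the fingers and pot below 0.2 N); the robot touches nothing.
It fails at once if the pot is lifted more than 6 mm off the plate (height (world z) of pot above 0.018 m).
It fails at once if the pot is tipped more than about 8 degrees (angle between pot's own z axis and vertical above 0.14 rad).
It fails at once if the scoop is tipped more than 20 degrees with its lip more than 50 mm above the pot's rim while balls are still to be tipped in (angle between scoop's own z axis and vertical above 0.35 rad and z of scoop_lip in the frame of pot_rim above 0.05 m and not (horizontal distance between each of ball0_center, ball1_center, ball2_center, ball3_center and pot below 0.055 m and z of each of ball0_center, ball1_center, ball2_center, ball3_center in the frame of pot_rim below 0 m and z of each of ball0_center, ball1_center, ball2_center, ball3_center in the frame of pot above 0 m)).
It fails at once if a bystander is pushed more than 30 mm (distance of any of casting_a, casting_b, ingot, brush, can, wrench from where it was at the start of the episode above 0.03 m).
It also fails if it takes over 72 s, if anything falls off the work surface, if the arm or the gripper's body presses on something with over 40 N, if the wrist force passes 120 N, or if a joint passes its speed limit or range.

## Working session

There is one attempt and no reset: what is moved stays moved. The work goes in short steps, Python scripts to look and compute and a tool call to move; the robot and the scene stay as the last step left them, time stands still between calls to the robot, and variables do not carry over. Pictures are saved under pics/ and viewed, at most 10 in all, crops included, and the job is handed in when it is done.

Besides the shell and the picture viewer there is one more tool, called after "Emit:" as name(argument=value, ...) on one line, values as JSON. play_rows: Moves the arm, as the interface text tells. Its arguments: {"type":"object","properties":{"steps":{"type":"array"}},"required":["steps"]}

```bash
mkdir -p pics
cat > h.py <<'E'
from station import *
import numpy as np, cv2, pickle
def grab(n,tag):
    c=capture(n); pickle.dump(c,open(f'pics/{n}_{tag}.pkl','wb')); cv2.imwrite(f'pics/{n}_{tag}.png',c['frame']); return c
def load(n,tag): return pickle.load(open(f'pics/{n}_{tag}.pkl','rb'))
def ray(c,u,v):
    d=np.stack([(np.asarray(u,float)-c['cx'])/c['fx'],(np.asarray(v,float)-c['cy'])/c['fy'],np.ones(np.shape(u))],-1)
    return d@np.array(c['rotation']).T
def onplane(c,u,v,z):
    d=ray(c,u,v); o=np.array(c['xyz']); return o+d*((z-o[2])/d[...,2])[...,None]
def cloud(c):
    v,u=np.mgrid[:400,:640]; return np.array(c['xyz'])+ray(c,u,v)*c['range_z'][...,None]
E
python3 - <<'E'
from h import *
for n in('side','top'):
    c=grab(n,'0'); print(n,c['fx'],c['cx'],c['cy'],np.round(c['xyz'],3),np.round(c['rotation'],3).tolist(),(c['range_z']>0).mean())
s=sense(); print(s)
E
```

```text
side 393.61274595020984 317.52217683267946 196.12393917944507 [0.439 0.875 1.071] [[-0.995, -0.081, 0.049], [-0.093, 0.739, -0.667], [0.018, -0.669, -0.743]] 0.99599609375
top 407.4624701854452 321.1761555196531 199.50669847918996 [0.331 0.017 1.248] [[0.018, -0.992, 0.123], [-1.0, -0.02, -0.014], [0.016, -0.123, -0.992]] 0.9959375
{'time_s': 0.1, 'joints': array([ 8.81547268e+01,  2.20875570e+01,  3.87622513e-01, -2.39727778e-02,
       -6.84113906e+01, -1.48168358e+01]), 'joint_velocities': array([ 0.00342227, -0.03241996,  0.28720677,  0.09581802,  0.01816619,
        0.10730418]), 'effort': array([-1.85898321e-04, -3.91694105e+01,  1.87935197e+01,  4.23195049e+00,
        1.34260792e-02, -7.18421188e-05]), 'tcp_pos': array([0.17904384, 0.59827569, 0.23555988]), 'ee_rot': array([[ 9.57968090e-01, -2.86874424e-01, -4.51415243e-04],
       [-2.86874753e-01, -9.57966155e-01, -1.92942316e-03],
       [ 1.21061634e-04,  1.97782546e-03, -9.99998037e-01]]), 'wrist_force': array([-0.08512549,  0.75554833,  0.23235497]), 'moment': array([0.00274002, 0.03323451, 0.05846529]), 'gripper_force': 0.0, 'gripper_width': 0.9990484084064083}
```

View pics/top_0.png

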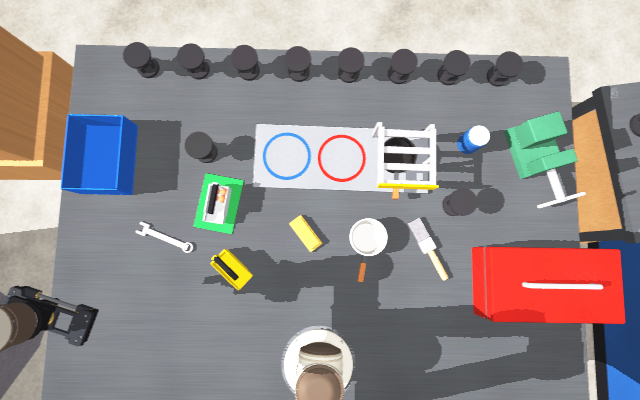

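View pics/side_0.png

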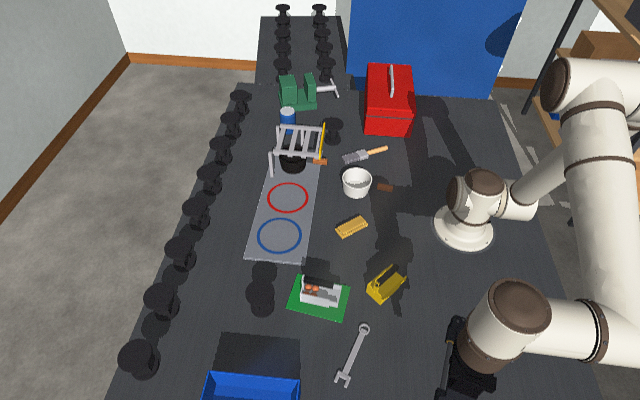

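Top view: the blue ring is at (287,156) and the red ring at (342,158). The dark pot is under the shelf at (402,152), with its handle stub at (396,191). The scoop is at (217,203) on the green mat.

Candidates:
- **Pot:** dark one at (402,152), the wanted one; white one at (368,237), a look-alike.
- **Scoop:** aluminium one at (217,203), wanted; yellow one at (232,268), a look-alike.
- **Handle:** wooden stub at (396,191), wanted; white pot's handle at (362,272), a look-alike.

Side view: pot at (292,162), its handle at (319,161), red ring at (288,197), scoop at (318,290).

```bash
cat > m.py <<'E'
from h import *
def mask(c,lo,hi): return cv2.inRange(cv2.cvtColor(c['frame'],cv2.COLOR_BGR2HSV),lo,hi)
def box(m,x0,y0,x1,y1):
    o=np.zeros_like(m); o[y0:y1,x0:x1]=m[y0:y1,x0:x1]; return o
E
python3 - <<'E'
from m import *
np.set_printoptions(precision=4,suppress=True)
t=load('top','0'); s=load('side','0')
for n,c,rb,gb,hb,yb in(('top',t,(310,125,376,190),(185,165,250,240),(385,183,410,205),(370,175,445,192)),('side',s,(262,175,314,218),(280,265,360,325),(308,152,330,170),(315,115,330,170))):
    P=cloud(c)
    r=box(mask(c,(0,120,80),(10,255,255))|mask(c,(170,120,80),(180,255,255)),*rb)
    k,_=cv2.findContours(r,cv2.RETR_EXTERNAL,cv2.CHAIN_APPROX_NONE); k=max(k,key=cv2.contourArea)[:,0]
    w=onplane(c,k[:,0],k[:,1],.012); (cx,cy),rad=cv2.minEnclosingCircle(w[:,:2].astype(np.float32)); print(n,'red',cx,cy,rad,w[:,:2].min(0)/2+w[:,:2].max(0)/2,'z',np.median(P[r>0][:,2]))
    g=box(mask(c,(45,100,60),(75,255,255)),*gb)
    k=np.argwhere(g)[:,::-1]; w=onplane(c,k[:,0],k[:,1],.004)[:,:2].astype(np.float32); print(n,'mat',cv2.minAreaRect(w),'z',np.median(P[g>0][:,2]))
    h=box(mask(c,(5,70,60),(22,255,255)),*hb); k=np.argwhere(h)[:,::-1]; Q=P[h>0]; print(n,'handle',len(k),k.min(0),k.max(0),'\n',Q.min(0),np.median(Q,0),Q.max(0)); w=onplane(c,k[:,0],k[:,1],.062)[:,:2].astype(np.float32); print(cv2.minAreaRect(w))
    y=box(mask(c,(24,150,120),(34,255,255)),*yb); Q=P[y>0]; print('lip',Q.min(0),np.median(Q,0),Q.max(0))
P=cloud(t)
# plate edges
p=box(cv2.inRange(t['frame'],(150,150,150),(255,255,255)),245,115,376,200); k=np.argwhere(p&(abs(P[...,2]-.012)<.006).astype(np.uint8)*255)[:,::-1]
w=onplane(t,k[:,0],k[:,1],.012)[:,:2].astype(np.float32);print('plate',cv2.minAreaRect(w))
# scoop handle: height .085-.105
for n,c,b in(('top',t,(195,175,240,230)),('side',s,(285,265,350,315))):
    P=cloud(c); d=box(((P[...,2]>.083)&(P[...,2]<.11)&(c['frame'].max(-1)<90)).astype(np.uint8)*255,*b)
    k=np.argwhere(d)[:,::-1]; w=onplane(c,k[:,0],k[:,1],.096)[:,:2].astype(np.float32); print(n,'scoop bar',len(k),cv2.minAreaRect(w),np.median(P[d>0],0))
# pot rim seen from side/top through depth: dark pts height .06-.08
for n,c,b in(('top',t,(378,130,435,182)),('side',s,(275,150,312,178))):
    P=cloud(c); d=box(((P[...,2]>.06)&(P[...,2]<.08)&(c['frame'].max(-1)<90)).astype(np.uint8)*255,*b); Q=P[d>0]; print(n,'rim',len(Q),Q.min(0),Q.max(0))
a=cv2.resize(t['frame'][110:215,365:450],None,fx=4.5,fy=4.5,interpolation=cv2.INTER_CUBIC); b=cv2.resize(s['frame'][115:185,262:340],None,fx=5,fy=5,interpolation=cv2.INTER_CUBIC)
H=max(a.shape[0],b.shape[0]); pad=lambda i:cv2.copyMakeBorder(i,0,H-i.shape[0],0,0,cv2.BORDER_CONSTANT)
cv2.imwrite('pics/crop1.png',np.hstack([pad(a),pad(b)]))
E
```

```text
top red 0.6164774298667908 -0.05982871353626251 0.07439497858285904 [ 0.6159 -0.0609] z 0.011660731652570533
top mat ((0.4684661030769348, 0.3140285015106201), (0.12118896096944809, 0.16981332004070282), 80.23472595214844) z 0.002913094136838712
top handle 75 [392 188] [399 199] 
 [ 0.4876 -0.2316 -0.0062] [ 0.5023 -0.2194  0.0602] [ 0.5189 -0.2113  0.1209]
((0.5014874935150146, -0.2174304723739624), (0.019369695335626602, 0.03367917612195015), 84.06014251708984)
lip [ 0.3311 -0.3151  0.1197] [ 0.5086 -0.2322  0.1596] [0.5147 0.0168 1.2479]
side red 0.6167955994606018 -0.05943381041288376 0.07503797113895416 [ 0.6169 -0.0599] z 0.011933364533033286
side mat ((0.4698464870452881, 0.317557692527771), (0.12142836302518845, 0.16985726356506348), 80.09471893310547) z 0.0031447253401652997
side handle 92 [312 153] [327 165] 
 [ 0.4871 -0.2981 -0.0055] [ 0.5108 -0.2101  0.0573] [ 0.5437 -0.1489  0.1289]
((0.513971745967865, -0.22089453041553497), (0.06237455829977989, 0.05615880712866783), 84.79226684570312)
lip [ 0.5074 -0.3077  0.1279] [ 0.5111 -0.1673  0.1581] [ 0.5136 -0.1484  0.1647]
plate ((0.6170294284820557, 0.02108149230480194), (0.37587109208106995, 0.19966326653957367), 89.05150604248047)
top scoop bar 161 ((0.4697006940841675, 0.3096058964729309), (0.01574196293950081, 0.0822075828909874), 82.33607482910156) [0.4696 0.3098 0.0944]
side scoop bar 186 ((0.4720967411994934, 0.3194030523300171), (0.02080537937581539, 0.0844777524471283), 82.27445220947266) [0.4718 0.3173 0.0941]
top rim 109 [ 0.5653 -0.2782  0.0603] [ 0.6702 -0.1857  0.0752]
side rim 85 [ 0.5471 -0.2601  0.0602] [ 0.6672 -0.1653  0.0764]
```

View pics/crop1.png

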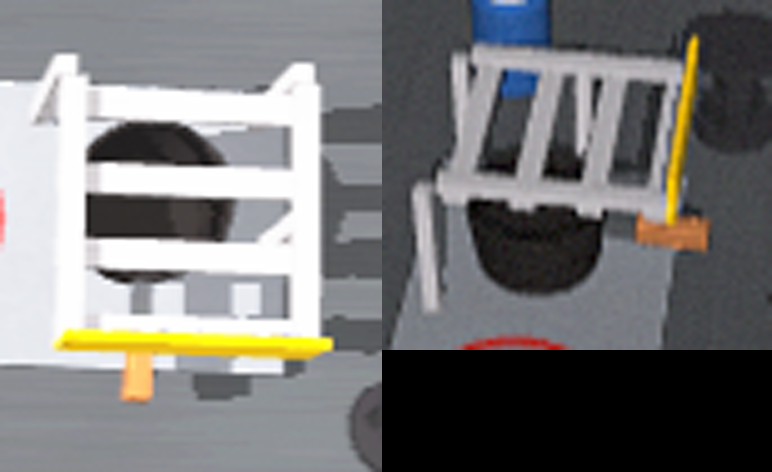

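The crop confirms the choice: the black pot, its wooden handle sticking out under the yellow lip. Next I refine the handle, pot and scoop, and check obstacle heights.

Run:
```python
from m import *
from scipy.optimize import least_squares
np.set_printoptions(precision=4,suppress=True)
t=load('top','0'); s=load('side','0')
R=[]
for n,c,hb,rb in(('top',t,(385,190,410,203),(378,130,435,182)),('side',s,(312,156,329,167),(275,150,312,178))):
    P=cloud(c); h=box(mask(c,(5,70,60),(22,255,255)),*hb); z=P[...,2]
    top=(h>0)&(z>.055)&(z<.07); Q=P[top]; m=Q.mean(0); _,_,V=np.linalg.svd((Q-m)[:,:2]); print(n,'handle',len(Q),m,Q.min(0),Q.max(0),V[0]); 
    f=box(((z>.064)&(z<.078)&(c['frame'].max(-1)<90)).astype(np.uint8)*255,*rb); Q=P[f>0]
    o=least_squares(lambda p:np.hypot(Q[:,0]-p[0],Q[:,1]-p[1])-.0525,[.615,-.23],loss='soft_l1',f_scale=.003); print('rim',len(Q),o.x,np.abs(o.fun).mean())
# white pot
P=cloud(t)
w=box(((P[...,2]>.05)&(P[...,2]<.075)).astype(np.uint8)*255,345,215,395,262); Q=P[w>0]; print('white',Q.min(0),Q.max(0))
g=box(((P[...,2]>.01)).astype(np.uint8)*255,285,210,325,255); Q=P[g>0]; print('ingot',Q.min(0),Q.max(0))
g=box(((P[...,2]>.01)).astype(np.uint8)*255,408,215,450,282); Q=P[g>0]; print('brush',Q.min(0),Q.max(0))
g=box(((P[...,2]>.02)).astype(np.uint8)*255,205,245,260,295); Q=P[g>0]; print('yscoop',Q.min(0),Q.max(0))
g=box(((P[...,2]>.05)).astype(np.uint8)*255,180,125,222,166); Q=P[g>0]; print('casta',Q.min(0),Q.max(0))
# scoop
for n,c,b in(('top',t,(195,175,240,230)),('side',s,(285,265,350,315))):
    P=cloud(c); d=box(((P[...,2]>.089)&(P[...,2]<.105)&(c['frame'].max(-1)<90)).astype(np.uint8)*255,*b)
    k=np.argwhere(d)[:,::-1]; r=cv2.minAreaRect(onplane(c,k[:,0],k[:,1],.096)[:,:2].astype(np.float32)); print(n,'bar',r)
    d=box(((P[...,2]>.03)&(P[...,2]<.06)).astype(np.uint8)*255,*b); print('walls',cv2.minAreaRect(P[d>0][:,:2].astype(np.float32)))
    d=box(mask(c,(0,70,60),(20,255,255)),*b); Q=P[d>0]; print('balls',len(Q),np.median(Q,0))
a=cv2.resize(t['frame'][165:245,185:255],None,fx=5,fy=5,interpolation=cv2.INTER_CUBIC); b=cv2.resize(s['frame'][260:330,280:360],None,fx=5,fy=5,interpolation=cv2.INTER_CUBIC)
b=cv2.copyMakeBorder(b,0,50,0,0,cv2.BORDER_CONSTANT); cv2.imwrite('pics/crop2.png',np.hstack([a,b]))
```

```text
top handle 53 [ 0.4992 -0.2188  0.0606] [ 0.4876 -0.2264  0.0556] [ 0.5114 -0.2113  0.0664] [-0.9999  0.0124]
rim 89 [ 0.6171 -0.2248] 0.0013671800771284934
side handle 48 [ 0.5113 -0.2123  0.0601] [ 0.4871 -0.224   0.0551] [ 0.5436 -0.2025  0.0686] [-0.9995 -0.0319]
rim 61 [ 0.6188 -0.2218] 0.0017017084041878571
white [ 0.3106 -0.1946  0.0502] [ 0.427  -0.0852  0.0645]
ingot [ 0.3278 -0.0023  0.01  ] [0.4358 0.0898 1.2479]
brush [ 0.2519 -0.3855  0.01  ] [0.4336 0.0168 1.2479]
yscoop [0.2119 0.0168 0.0201] [0.3311 0.3181 1.2479]
casta [0.3311 0.0168 0.0797] [0.6674 0.3995 1.2479]
top bar ((0.4697309732437134, 0.30985894799232483), (0.015159822069108486, 0.08219463378190994), 82.4324951171875)
walls ((0.46361276507377625, 0.31218448281288147), (0.060726363211870193, 0.11076093465089798), 82.56869506835938)
balls 74 [0.4904 0.2996 0.0283]
side bar ((0.47227174043655396, 0.31803539395332336), (0.018302712589502335, 0.0838693380355835), 81.78598022460938)
walls ((0.46410730481147766, 0.31747326254844666), (0.06037818640470505, 0.11275631189346313), 83.36703491210938)
balls 121 [0.4916 0.3065 0.028 ]
```

View pics/crop2.png

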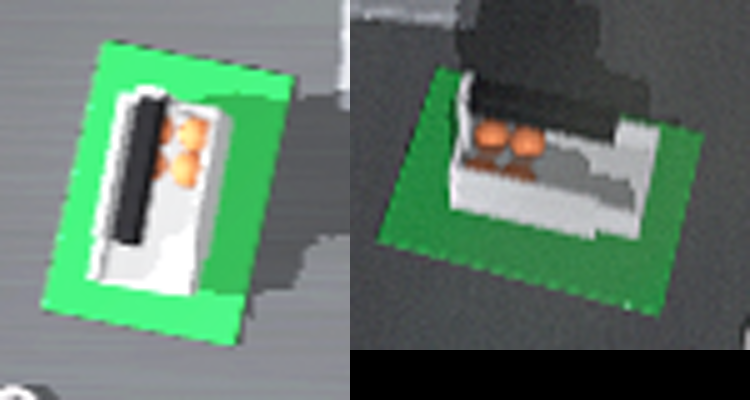

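The scoop's mouth faces the robot, with the balls at the far end (top crop about (180,150), i.e. pixel (221,195)). The walls and bar give a yaw of about -7.5° and a grip at about (.470,.314). Pot centre is about (.618,-.2235), handle grip about (.502,-.217,.052), ring (.6167,-.060). Heights agree with the text, so I'm moving.

Emit:
play_rows(steps=[{"dx": 38.3, "dy": 26.3, "dz": -1.3, "claw": 87}, {"dx": 38.3, "dy": 26.3, "dz": -1.3, "claw": 87}, {"dx": 38.3, "dy": 26.3, "dz": -1.3, "claw": 87}, {"dx": 38.3, "dy": 26.3, "dz": -1.3, "claw": 87}, {"dx": 38.3, "dy": 26.3, "dz": -1.3, "claw": 87}, {"dx": 38.3, "dy": 26.3, "dz": -1.3, "claw": 87}, {"dx": 38.3, "dy": 26.3, "dz": -1.3, "claw": 87}, {"dx": 38.3, "dy": 26.3, "dz": -1.3, "claw": 87}, {"dx": 38.3, "dy": 26.3, "dz": -1.3, "claw": 87}, {"dx": 38.3, "dy": 26.3, "dz": -1.3, "claw": 87}, {"dx": 38.3, "dy": 26.3, "dz": -1.3, "claw": 87}, {"dx": 5.6, "dy": 45.9, "claw": 87}, {"dx": 5.6, "dy": 45.9, "claw": 87}, {"dx": 5.6, "dy": 45.9, "claw": 87}, {"dx": 5.6, "dy": 45.9, "claw": 87}, {"dx": 5.6, "dy": 45.9, "claw": 87}, {"dx": 5.6, "dy": 45.9, "claw": 87}, {"dx": 5.6, "dy": 45.9, "claw": 87}, {"dx": 5.6, "dy": 45.9, "claw": 87}, {"dx": 5.6, "dy": 45.9, "claw": 87}])

```text
invalid input at $.steps[0]: expected keys ax, ay, az, dx, dy, dz, claw
```

Emit:
play_rows(steps=[{"az": -6.35, "claw": 87}, {"az": -6.35, "claw": 87}, {"ay": 8, "claw": 87}, {"ay": 8, "claw": 87}, {"ay": 8, "claw": 87}, {"ay": 8, "claw": 87}, {"ay": 8, "claw": 87}, {"claw": 87}, {"claw": 87}])

```text
invalid input at $.steps[0]: expected keys ax, ay, az, dx, dy, dz, claw
```

```bash
cat > to.py <<'E'
from h import *
from scipy.spatial.transform import Rotation as Ro
np.set_printoptions(precision=4,suppress=True)
def frame(yaw,lean):  # tool down, x along yaw, leaned back by lean
    return (Ro.from_euler('z',yaw,degrees=True)*Ro.from_euler('x',180,degrees=True)*Ro.from_euler('y',lean,degrees=True)).as_matrix()
def delta(p,R=None,s=None):
    s=s or sense(); A=s['ee_rot']; d=A.T@(np.array(p)-s['tcp_pos'])*1000
    r=Ro.from_matrix(A.T@R).as_rotvec(degrees=True) if R is not None else 0
    print('t',round(s['time_s'],2),'at',s['tcp_pos'],'shift mm',d.round(1),'turn',r if R is None else r.round(1),'F',s['wrist_force'].round(1))
E
python3 - <<'E'
from to import *
R=frame(-4,40); print(sense()['ee_rot'])
g=np.array([.502,-.217,.052])+.005*R[:,2]; delta(g-.1*R[:,2],R); delta(g,R)
E
```

```text
[[ 0.958  -0.2869 -0.0005]
 [-0.2869 -0.958  -0.0019]
 [ 0.0001  0.002  -1.    ]]
t 0.1 at [0.179  0.5983 0.2356] shift mm [483.7 701.5 112.2] turn [  4.5  39.8 -12.1] F [-0.1  0.8  0.2]
t 0.1 at [0.179  0.5983 0.2356] shift mm [546.4 687.3 188.8] turn [  4.5  39.8 -12.1] F [-0.1  0.8  0.2]
```

Emit:
play_rows(steps=[{"ax": 0, "ay": 0, "az": 0, "dx": 38.3, "dy": 26.3, "dz": -1.3, "claw": 87}, {"ax": 0, "ay": 0, "az": 0, "dx": 38.3, "dy": 26.3, "dz": -1.3, "claw": 87}, {"ax": 0, "ay": 0, "az": 0, "dx": 38.3, "dy": 26.3, "dz": -1.3, "claw": 87}, {"ax": 0, "ay": 0, "az": 0, "dx": 38.3, "dy": 26.3, "dz": -1.3, "claw": 87}, {"ax": 0, "ay": 0, "az": 0, "dx": 38.3, "dy": 26.3, "dz": -1.3, "claw": 87}, {"ax": 0, "ay": 0, "az": 0, "dx": 38.3, "dy": 26.3, "dz": -1.3, "claw": 87}, {"ax": 0, "ay": 0, "az": 0, "dx": 38.3, "dy": 26.3, "dz": -1.3, "claw": 87}, {"ax": 0, "ay": 0, "az": 0, "dx": 38.3, "dy": 26.3, "dz": -1.3, "claw": 87}, {"ax": 0, "ay": 0, "az": 0, "dx": 38.3, "dy": 26.3, "dz": -1.3, "claw": 87}, {"ax": 0, "ay": 0, "az": 0, "dx": 38.3, "dy": 26.3, "dz": -1.3, "claw": 87}, {"ax": 0, "ay": 0, "az": 0, "dx": 38.3, "dy": 26.3, "dz": -1.3, "claw": 87}, {"ax": 0, "ay": 0, "az": 0, "dx": 5.6, "dy": 45.9, "dz": 0, "claw": 87}, {"ax": 0, "ay": 0, "az": 0, "dx": 5.6, "dy": 45.9, "dz": 0, "claw": 87}, {"ax": 0, "ay": 0, "az": 0, "dx": 5.6, "dy": 45.9, "dz": 0, "claw": 87}, {"ax": 0, "ay": 0, "az": 0, "dx": 5.6, "dy": 45.9, "dz": 0, "claw": 87}, {"ax": 0, "ay": 0, "az": 0, "dx": 5.6, "dy": 45.9, "dz": 0, "claw": 87}, {"ax": 0, "ay": 0, "az": 0, "dx": 5.6, "dy": 45.9, "dz": 0, "claw": 87}, {"ax": 0, "ay": 0, "az": 0, "dx": 5.6, "dy": 45.9, "dz": 0, "claw": 87}, {"ax": 0, "ay": 0, "az": 0, "dx": 5.6, "dy": 45.9, "dz": 0, "claw": 87}, {"ax": 0, "ay": 0, "az": 0, "dx": 5.6, "dy": 45.9, "dz": 0, "claw": 87}])

```text
time_s: 2.1
tcp_pos: [0.4288, -0.2111, 0.2508]
ee_rot: [[0.958, -0.287, -0.0], [-0.287, -0.958, 0.0], [-0.0, -0.0, -1.0]]
wrist_force: [1.0, -0.2, 0.3]
gripper_width: 0.997
gripper_force: 0.0
```

Emit:
play_rows(steps=[{"ax": 0, "ay": 0, "az": -6.35, "dx": 0, "dy": 0, "dz": 0, "claw": 87}, {"ax": 0, "ay": 0, "az": -6.35, "dx": 0, "dy": 0, "dz": 0, "claw": 87}, {"ax": 0, "ay": 8, "az": 0, "dx": 0, "dy": 0, "dz": 0, "claw": 87}, {"ax": 0, "ay": 8, "az": 0, "dx": 0, "dy": 0, "dz": 0, "claw": 87}, {"ax": 0, "ay": 8, "az": 0, "dx": 0, "dy": 0, "dz": 0, "claw": 87}, {"ax": 0, "ay": 8, "az": 0, "dx": 0, "dy": 0, "dz": 0, "claw": 87}, {"ax": 0, "ay": 8, "az": 0, "dx": 0, "dy": 0, "dz": 0, "claw": 87}, {"ax": 0, "ay": 0, "az": 0, "dx": 0, "dy": 0, "dz": 0, "claw": 87}, {"ax": 0, "ay": 0, "az": 0, "dx": 0, "dy": 0, "dz": 0, "claw": 87}])

```text
time_s: 3.0
tcp_pos: [0.4296, -0.2096, 0.2512]
ee_rot: [[0.765, -0.069, 0.641], [-0.052, -0.998, -0.045], [0.642, 0.001, -0.767]]
wrist_force: [1.1, -0.8, 0.4]
gripper_width: 0.999
gripper_force: 0.0
```

Run:
```python
from to import *
R=frame(-4,40); print(sense()['ee_rot'])
g=np.array([.502,-.217,.052])+.005*R[:,2]; delta(g-.1*R[:,2],R); delta(g,R)
```

```text
[[ 0.7648 -0.0689  0.6405]
 [-0.0525 -0.9976 -0.0446]
 [ 0.6421  0.0005 -0.7666]]
t 3.0 at [ 0.4296 -0.2096  0.2512] shift mm [-72.2   2.3 104.4] turn [-0.   0.1  0.1] F [ 1.1 -0.8  0.4]
t 3.0 at [ 0.4296 -0.2096  0.2512] shift mm [-72.1   2.3 204.4] turn [-0.   0.1  0.1] F [ 1.1 -0.8  0.4]
```

Emit:
play_rows(steps=[{"ax": 0, "ay": 0, "az": 0, "dx": -24, "dy": 0.8, "dz": 35, "claw": 87}, {"ax": 0, "ay": 0, "az": 0, "dx": -24, "dy": 0.8, "dz": 35, "claw": 87}, {"ax": 0, "ay": 0, "az": 0, "dx": -24, "dy": 0.8, "dz": 34, "claw": 87}, {"ax": 0, "ay": 0, "az": 0, "dx": 0, "dy": 0, "dz": 20, "claw": 87}, {"ax": 0, "ay": 0, "az": 0, "dx": 0, "dy": 0, "dz": 20, "claw": 87}, {"ax": 0, "ay": 0, "az": 0, "dx": 0, "dy": 0, "dz": 20, "claw": 87}, {"ax": 0, "ay": 0, "az": 0, "dx": 0, "dy": 0, "dz": 0, "claw": 87}])

```text
time_s: 3.7
tcp_pos: [0.4777, -0.2162, 0.1024]
ee_rot: [[0.768, -0.067, 0.637], [-0.054, -0.998, -0.04], [0.638, -0.003, -0.77]]
wrist_force: [-1.1, -1.3, 0.7]
gripper_width: 1.0
gripper_force: 0.0
```

Run:
```python
from to import *
c=grab('side','1'); c2=grab('top','1')
a=cv2.resize(c['frame'][105:215,250:350],None,fx=4,fy=4,interpolation=cv2.INTER_CUBIC); b=cv2.resize(c2['frame'][110:220,350:450],None,fx=4,fy=4,interpolation=cv2.INTER_CUBIC)
cv2.imwrite('pics/crop3.png',np.hstack([a,b]))
R=frame(-4,40); g=np.array([.502,-.217,.052])+.005*R[:,2]; delta(g,R)
```

```text
t 3.8 at [ 0.4761 -0.2157  0.1038] shift mm [-13.2  -0.3  61.4] turn [-0.2  0.3  0.1] F [ 1.  -0.1  0.9]
```

View pics/crop3.png

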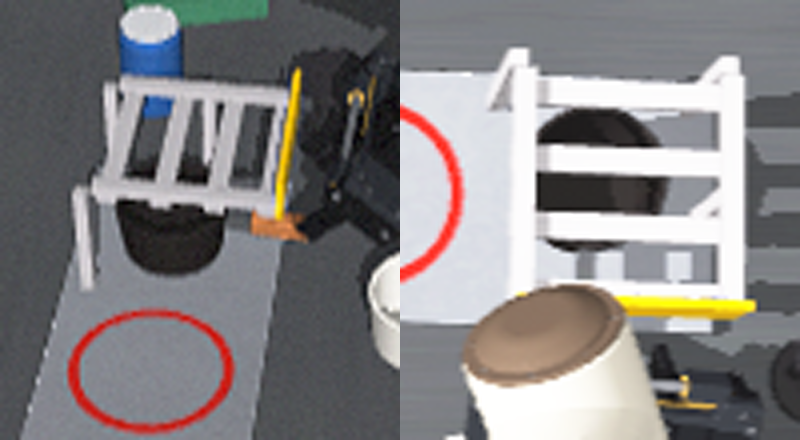

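Side crop: the near finger at (325,210) heads for the handle stub at (278,228), still about 60 mm short and clear of the lip. I'll finish the approach slowly.

Emit:
play_rows(steps=[{"ax": 0, "ay": 0, "az": 0, "dx": -6.5, "dy": 0, "dz": 0, "claw": 87}, {"ax": 0, "ay": 0, "az": 0, "dx": -6.5, "dy": 0, "dz": 6, "claw": 87}, {"ax": 0, "ay": 0, "az": 0, "dx": 0, "dy": 0, "dz": 11, "claw": 87}, {"ax": 0, "ay": 0, "az": 0, "dx": 0, "dy": 0, "dz": 11, "claw": 87}, {"ax": 0, "ay": 0, "az": 0, "dx": 0, "dy": 0, "dz": 11, "claw": 87}, {"ax": 0, "ay": 0, "az": 0, "dx": 0, "dy": 0, "dz": 11, "claw": 87}, {"ax": 0, "ay": 0, "az": 0, "dx": 0, "dy": 0, "dz": 0, "claw": 87}])

```text
time_s: 4.5
tcp_pos: [0.4977, -0.2168, 0.0575]
ee_rot: [[0.766, -0.067, 0.639], [-0.052, -0.998, -0.041], [0.64, -0.002, -0.768]]
wrist_force: [0.3, -1.3, 0.4]
gripper_width: 0.998
gripper_force: 0.0
```

Run:
```python
from to import *
R=frame(-4,40); g=np.array([.502,-.217,.052])+.005*R[:,2]; delta(g,R)
```

```text
t 4.5 at [ 0.4977 -0.2168  0.0575] shift mm [-0.2 -0.  12. ] turn [-0.2  0.2  0.1] F [ 0.3 -1.3  0.4]
```

Emit:
play_rows(steps=[{"ax": 0, "ay": 0, "az": 0, "dx": 0, "dy": 0, "dz": 6, "claw": 87}, {"ax": 0, "ay": 0, "az": 0, "dx": 0, "dy": 0, "dz": 6, "claw": 87}, {"ax": 0, "ay": 0, "az": 0, "dx": 0, "dy": 0, "dz": 0, "claw": 50}, {"ax": 0, "ay": 0, "az": 0, "dx": 0, "dy": 0, "dz": 0, "claw": 30}, {"ax": 0, "ay": 0, "az": 0, "dx": 0, "dy": 0, "dz": 0, "claw": 8}, {"ax": 0, "ay": 0, "az": 0, "dx": 0, "dy": 0, "dz": 0, "claw": 8}, {"ax": 0, "ay": 0, "az": 0, "dx": 0, "dy": 0, "dz": 0, "claw": 8}, {"ax": 0, "ay": 0, "az": 0, "dx": 0, "dy": 0, "dz": 0, "claw": 8}, {"ax": 0, "ay": 0, "az": 0, "dx": 0, "dy": 0, "dz": 0, "claw": 8}, {"ax": 0, "ay": 0, "az": 0, "dx": 0, "dy": 0, "dz": 0, "claw": 8}])

```text
time_s: 5.5
tcp_pos: [0.5054, -0.2172, 0.0489]
ee_rot: [[0.767, -0.067, 0.638], [-0.053, -0.998, -0.042], [0.639, -0.002, -0.769]]
wrist_force: [0.7, 0.6, 0.9]
gripper_width: 0.354
gripper_force: 0.0
```

Run:
```python
from to import *
s=sense(); print(s['gripper_width']*87,s['gripper_force'],s['moment'])
# slide: +y along plate, x -1 mm; world delta per mm
A=s['ee_rot']; delta(s['tcp_pos']+np.array([-.0005,.162,0])); delta(s['tcp_pos']+np.array([0,.02,0]))
```

```text
30.805661019525616 0.0 [ 0.0698  1.2696 -0.0024]
t 5.5 at [ 0.5054 -0.2172  0.0489] shift mm [  -9.  -161.6   -7.1] turn 0 F [0.7 0.6 0.9]
t 5.5 at [ 0.5054 -0.2172  0.0489] shift mm [ -1.1 -20.   -0.8] turn 0 F [0.7 0.6 0.9]
```

Fingers still closing; give them time.

Emit:
play_rows(steps=[{"ax": 0, "ay": 0, "az": 0, "dx": 0, "dy": 0, "dz": 0, "claw": 8}, {"ax": 0, "ay": 0, "az": 0, "dx": 0, "dy": 0, "dz": 0, "claw": 8}, {"ax": 0, "ay": 0, "az": 0, "dx": 0, "dy": 0, "dz": 0, "claw": 8}, {"ax": 0, "ay": 0, "az": 0, "dx": 0, "dy": 0, "dz": 0, "claw": 8}, {"ax": 0, "ay": 0, "az": 0, "dx": 0, "dy": 0, "dz": 0, "claw": 8}])

```text
time_s: 6.0
tcp_pos: [0.5053, -0.2174, 0.0489]
ee_rot: [[0.767, -0.068, 0.638], [-0.053, -0.998, -0.042], [0.639, -0.001, -0.769]]
wrist_force: [-0.9, -0.7, -0.4]
gripper_width: 0.18
gripper_force: 30.0
```

Emit:
play_rows(steps=[{"ax": 0, "ay": 0, "az": 0, "dx": -0.25, "dy": -4.5, "dz": -0.2, "claw": 8}, {"ax": 0, "ay": 0, "az": 0, "dx": -0.4, "dy": -7, "dz": -0.3, "claw": 8}, {"ax": 0, "ay": 0, "az": 0, "dx": -0.5, "dy": -9, "dz": -0.4, "claw": 8}, {"ax": 0, "ay": 0, "az": 0, "dx": -0.5, "dy": -9, "dz": -0.4, "claw": 8}, {"ax": 0, "ay": 0, "az": 0, "dx": -0.5, "dy": -9, "dz": -0.4, "claw": 8}, {"ax": 0, "ay": 0, "az": 0, "dx": -0.5, "dy": -9, "dz": -0.4, "claw": 8}, {"ax": 0, "ay": 0, "az": 0, "dx": -0.5, "dy": -9, "dz": -0.4, "claw": 8}, {"ax": 0, "ay": 0, "az": 0, "dx": -0.5, "dy": -9, "dz": -0.4, "claw": 8}, {"ax": 0, "ay": 0, "az": 0, "dx": -0.5, "dy": -9, "dz": -0.4, "claw": 8}])

```text
time_s: 6.9
tcp_pos: [0.5044, -0.1439, 0.0491]
ee_rot: [[0.767, -0.062, 0.639], [-0.053, -0.998, -0.033], [0.64, -0.008, -0.768]]
wrist_force: [0.5, -1.9, -2.2]
gripper_width: 0.179
gripper_force: 30.1
```

Emit:
play_rows(steps=[{"ax": 0, "ay": 0, "az": 0, "dx": -0.5, "dy": -9, "dz": -0.4, "claw": 8}, {"ax": 0, "ay": 0, "az": 0, "dx": -0.5, "dy": -9, "dz": -0.4, "claw": 8}, {"ax": 0, "ay": 0, "az": 0, "dx": -0.5, "dy": -9, "dz": -0.4, "claw": 8}, {"ax": 0, "ay": 0, "az": 0, "dx": -0.5, "dy": -9, "dz": -0.4, "claw": 8}, {"ax": 0, "ay": 0, "az": 0, "dx": -0.5, "dy": -9, "dz": -0.4, "claw": 8}, {"ax": 0, "ay": 0, "az": 0, "dx": -0.5, "dy": -9, "dz": -0.4, "claw": 8}, {"ax": 0, "ay": 0, "az": 0, "dx": -0.5, "dy": -9, "dz": -0.4, "claw": 8}, {"ax": 0, "ay": 0, "az": 0, "dx": -0.5, "dy": -9, "dz": -0.4, "claw": 8}, {"ax": 0, "ay": 0, "az": 0, "dx": -0.4, "dy": -8, "dz": -0.3, "claw": 8}, {"ax": 0, "ay": 0, "az": 0, "dx": -0.3, "dy": -6, "dz": -0.2, "claw": 8}, {"ax": 0, "ay": 0, "az": 0, "dx": 0, "dy": 0, "dz": 0, "claw": 8}, {"ax": 0, "ay": 0, "az": 0, "dx": 0, "dy": 0, "dz": 0, "claw": 8}])

```text
time_s: 8.1
tcp_pos: [0.4978, -0.0797, 0.0544]
ee_rot: [[0.763, -0.03, 0.646], [-0.062, -0.998, 0.028], [0.643, -0.061, -0.763]]
wrist_force: [-1.4, 1.3, -2.8]
gripper_width: 0.179
gripper_force: 30.0
```

```bash
cat > pot.py <<'E'
from m import *
from scipy.optimize import least_squares
def pot(tag):
    for n,b in(('top',(305,120,390,185)),('side',(255,155,322,225))):
        c=grab(n,tag); P=cloud(c); z=P[...,2]
        f=box(((z>.066)&(z<.077)&(c['frame'].max(-1)<90)).astype(np.uint8)*255,*b); Q=P[f>0]; Q=Q[np.hypot(Q[:,0]-.617,Q[:,1]+.06)<.08]
        o=least_squares(lambda p:np.hypot(Q[:,0]-p[0],Q[:,1]-p[1])-.0525,[.615,-.06],loss='soft_l1',f_scale=.003); print(n,'pot',len(Q),o.x.round(4),np.abs(o.fun).mean().round(4),'off ring mm',((o.x-[.6166,-.06])*1000).round(1))
E
python3 - <<'E'
from pot import *
from to import *
pot('2'); s=sense(); print(s['wrist_force'],s['gripper_width']*87,s['tcp_pos'])
t=load('top','2')['frame'];s=load('side','2')['frame']
cv2.imwrite('pics/crop4.png',np.hstack([cv2.resize(i,None,fx=4,fy=4,interpolation=cv2.INTER_CUBIC) for i in(t[110:220,290:390],s[130:240,245:345])]))
E
```

```text
top pot 167 [ 0.6108 -0.0844] 0.0016 off ring mm [ -5.8 -24.4]
side pot 146 [ 0.6123 -0.0802] 0.0018 off ring mm [ -4.3 -20.2]
[-1.2609  0.7461 -3.0194] 15.937981568340494 [ 0.4979 -0.0799  0.0545]
```

View pics/crop4.png

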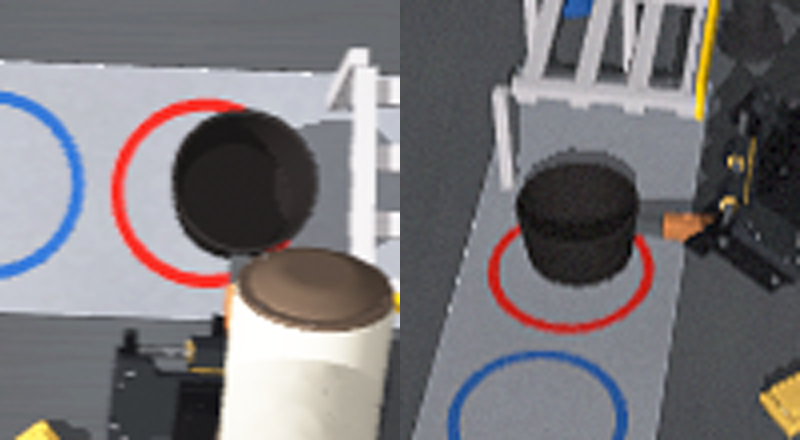

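The pot has reached (.611,-.082), about 23 mm short of the ring. The tool pose has drifted (z +5 mm, rolled), so I suspect a joint limit. I'll check before going on.

Run:
```python
from to import *
s=sense(); print(s['joints'],s['joint_velocities'],s['moment'])
from m import *
for n,b in(('top',(305,120,390,185)),('side',(255,155,322,225))):
    c=load(n,'2'); P=cloud(c); z=P[...,2]
    f=box(((z>.066)&(z<.085)&(c['frame'].max(-1)<90)).astype(np.uint8)*255,*b); Q=P[f>0]; Q=Q[abs(np.hypot(Q[:,0]-.6115,Q[:,1]+.082)-.052)<.006]; Q=Q[Q[:,2]>.068]
    A=np.c_[Q[:,:2]-[.6115,-.082],np.ones(len(Q))]; print(n,len(Q),np.linalg.lstsq(A,Q[:,2],rcond=None)[0],np.percentile(Q[:,2],[5,50,95]))
```

```text
[-11.8837  17.0466 -32.2711 -81.9504  -9.2791 177.4209] [-0.187   0.0761  0.2653  0.0532  0.2644 -0.0883] [0.1762 2.3131 0.396 ]
top 167 [-0.0318  0.0402  0.0734] [0.069  0.0736 0.0786]
side 138 [-0.0196  0.0353  0.0725] [0.0687 0.0725 0.0779]
```

Joints 5 and 6 are at their limits: the 40° lean lines the tool up with the forearm. The pot is out of the shelf now, so I'll release, back off, reduce the lean to 25° and regrip for the last 22 mm.

Emit:
play_rows(steps=[{"ax": 0, "ay": 0, "az": 0, "dx": 0, "dy": 0, "dz": 0, "claw": 20}, {"ax": 0, "ay": 0, "az": 0, "dx": 0, "dy": 0, "dz": 0, "claw": 30}, {"ax": 0, "ay": 0, "az": 0, "dx": 0, "dy": 0, "dz": 0, "claw": 50}, {"ax": 0, "ay": 0, "az": 0, "dx": 0, "dy": 0, "dz": 0, "claw": 50}, {"ax": 0, "ay": 0, "az": 0, "dx": 0, "dy": 0, "dz": 0, "claw": 50}, {"ax": 0, "ay": 0, "az": 0, "dx": 0, "dy": 0, "dz": 0, "claw": 50}, {"ax": 0, "ay": 0, "az": 0, "dx": 0, "dy": 0, "dz": -12, "claw": 50}, {"ax": 0, "ay": 0, "az": 0, "dx": 0, "dy": 0, "dz": -20, "claw": 50}, {"ax": 0, "ay": 0, "az": 0, "dx": 0, "dy": 0, "dz": -20, "claw": 50}, {"ax": 0, "ay": 0, "az": 0, "dx": 0, "dy": 0, "dz": -20, "claw": 50}, {"ax": 0, "ay": -5, "az": 0, "dx": 0, "dy": 0, "dz": 0, "claw": 50}, {"ax": 0, "ay": -5, "az": 0, "dx": 0, "dy": 0, "dz": 0, "claw": 50}, {"ax": 0, "ay": -5, "az": 0, "dx": 0, "dy": 0, "dz": 0, "claw": 50}, {"ax": 0, "ay": 0, "az": 0, "dx": 0, "dy": 0, "dz": 0, "claw": 50}])

```text
time_s: 9.6
tcp_pos: [0.4409, -0.1044, 0.0866]
ee_rot: [[0.848, 0.005, 0.529], [-0.051, -0.995, 0.091], [0.527, -0.104, -0.844]]
wrist_force: [0.2, 0.3, -0.4]
gripper_width: 0.576
gripper_force: 0.0
```

Run:
```python
from pot import *
from to import *
pot('3'); print(sense()['joints'])
for n,b in(('top',(305,185,400,205)),('side',(300,165,345,200))):
    c=load(n,'3'); P=cloud(c); h=box(mask(c,(5,90,60),(20,255,255)),*b)>0; h&=(P[...,2]>.05)&(P[...,2]<.07); Q=P[h]; print(n,'handle',len(Q),Q.mean(0) if len(Q) else 0, Q.min(0),Q.max(0))
R=frame(-2,25); g=np.array([.490,-.080,.053])+.005*R[:,2]; delta(g-.06*R[:,2],R); delta(g,R)
```

```text
top pot 154 [ 0.6094 -0.0823] 0.0016 off ring mm [ -7.2 -22.3]
side pot 142 [ 0.6104 -0.0772] 0.0016 off ring mm [ -6.2 -17.2]
[ -0.4472   9.2175 -41.2129 -36.3136  -9.2152 123.1832]
top handle 72 [ 0.4994 -0.0819  0.0609] [ 0.4783 -0.0875  0.0513] [ 0.524  -0.0733  0.0651]
side handle 83 [ 0.5057 -0.0743  0.0588] [ 0.4791 -0.0878  0.0504] [ 0.5336 -0.0628  0.0669]
t 9.7 at [ 0.4402 -0.1045  0.0862] shift mm [ 29.9 -26.9   2.3] turn [-6.3 -6.9 -1.1] F [ 0.7 -0.3 -0.4]
t 9.7 at [ 0.4402 -0.1045  0.0862] shift mm [ 22.8 -20.2  61.5] turn [-6.3 -6.9 -1.1] F [ 0.7 -0.3 -0.4]
```

Emit:
play_rows(steps=[{"ax": -3, "ay": -3.5, "az": -1, "dx": 0, "dy": 0, "dz": 0, "claw": 50}, {"ax": -3.3, "ay": -3.5, "az": -1, "dx": 0, "dy": 0, "dz": 0, "claw": 50}, {"ax": 0, "ay": 0, "az": 0, "dx": 10, "dy": -9, "dz": 0, "claw": 50}, {"ax": 0, "ay": 0, "az": 0, "dx": 10, "dy": -9, "dz": 0, "claw": 50}, {"ax": 0, "ay": 0, "az": 0, "dx": 10, "dy": -9, "dz": 0, "claw": 50}, {"ax": 0, "ay": 0, "az": 0, "dx": 0, "dy": 0, "dz": 0, "claw": 50}])

```text
time_s: 10.3
tcp_pos: [0.4685, -0.0991, 0.1104]
ee_rot: [[0.898, 0.006, 0.44], [-0.025, -0.998, 0.063], [0.439, -0.067, -0.896]]
wrist_force: [0.2, 0.0, -0.6]
gripper_width: 0.577
gripper_force: 0.0
```

Run:
```python
from to import *
print(sense()['joints'])
R=frame(-1,25); g=np.array([.490,-.079,.053])+.005*R[:,2]; delta(g-.06*R[:,2],R); delta(g,R)
```

```text
[  7.2782   8.3884 -46.0462  -2.466   -9.1817  84.4968]
t 10.3 at [ 0.4685 -0.0991  0.1104] shift mm [ -5.4 -20.    7.3] turn [-4.1 -1.1 -0.5] F [ 0.2  0.  -0.6]
t 10.3 at [ 0.4685 -0.0991  0.1104] shift mm [ -6.5 -15.7  67.1] turn [-4.1 -1.1 -0.5] F [ 0.2  0.  -0.6]
```

Emit:
play_rows(steps=[{"ax": -2, "ay": -3.5, "az": 0, "dx": 0, "dy": 0, "dz": 0, "claw": 50}, {"ax": -2, "ay": -3.5, "az": 0, "dx": 0, "dy": 0, "dz": 0, "claw": 50}, {"ax": 0, "ay": 0, "az": 0, "dx": 0, "dy": -10, "dz": 0, "claw": 50}, {"ax": 0, "ay": 0, "az": 0, "dx": 0, "dy": -10, "dz": 0, "claw": 50}, {"ax": 0, "ay": 0, "az": 0, "dx": 0, "dy": 0, "dz": 0, "claw": 50}])

```text
time_s: 10.8
tcp_pos: [0.4672, -0.0796, 0.1093]
ee_rot: [[0.946, -0.022, 0.323], [-0.022, -1.0, -0.004], [0.323, -0.003, -0.946]]
wrist_force: [-0.2, 0.1, -0.2]
gripper_width: 0.579
gripper_force: 0.0
```

Run:
```python
from to import *
print(sense()['joints'])
R=frame(-1,20); g=np.array([.486,-.079,.053])+.005*R[:,2]; delta(g-.04*R[:,2],R); delta(g,R)
```

```text
[ 11.8301   8.7146 -49.16    16.6077 -14.2459  61.4301]
t 10.8 at [ 0.4672 -0.0796  0.1093] shift mm [-1.1 -0.9 24.4] turn [-0.1  1.1 -0.3] F [-0.2  0.1 -0.2]
t 10.8 at [ 0.4672 -0.0796  0.1093] shift mm [-0.3 -0.9 64.4] turn [-0.1  1.1 -0.3] F [-0.2  0.1 -0.2]
```

Emit:
play_rows(steps=[{"ax": 0, "ay": 1, "az": 0, "dx": 0, "dy": -0.9, "dz": 11, "claw": 50}, {"ax": 0, "ay": 0, "az": 0, "dx": 0, "dy": 0, "dz": 11, "claw": 50}, {"ax": 0, "ay": 0, "az": 0, "dx": 0, "dy": 0, "dz": 11, "claw": 50}, {"ax": 0, "ay": 0, "az": 0, "dx": 0, "dy": 0, "dz": 11, "claw": 50}, {"ax": 0, "ay": 0, "az": 0, "dx": 0, "dy": 0, "dz": 10, "claw": 50}, {"ax": 0, "ay": 0, "az": 0, "dx": 0, "dy": 0, "dz": 10, "claw": 50}, {"ax": 0, "ay": 0, "az": 0, "dx": 0, "dy": 0, "dz": 0, "claw": 50}])

```text
time_s: 11.5
tcp_pos: [0.4931, -0.0859, 0.0654]
ee_rot: [[0.95, -0.018, 0.312], [-0.025, -1.0, 0.017], [0.311, -0.024, -0.95]]
wrist_force: [-2.6, 0.1, -1.5]
gripper_width: 0.574
gripper_force: 0.0
```

Run:
```python
from to import *
print(sense()['joints'])
R=frame(-1,20); g=np.array([.486,-.079,.053])+.005*R[:,2];  delta(g,R)
```

```text
[  9.5095  16.2794 -46.5537  12.3678  -9.2844  67.3411]
t 11.5 at [ 0.4931 -0.0859  0.0654] shift mm [-10.6  -6.4  14.6] turn [-1.3  1.9 -0.5] F [-2.6  0.1 -1.5]
```

The arm is still at the joint-5 limit here, so this handle grasp is the wrong tool for the last 20 mm. New approach: with a vertical tool and closed fingers inside the pot, pull it by its inner wall along (+.3,+.95), which is self-aligning. First I back away.

Emit:
play_rows(steps=[{"ax": 0, "ay": 0, "az": 0, "dx": 0, "dy": -3, "dz": -12, "claw": 50}, {"ax": 0, "ay": -3, "az": 0, "dx": 0, "dy": -3, "dz": -14, "claw": 50}, {"ax": 0, "ay": 0, "az": 0, "dx": 0, "dy": 0, "dz": -20, "claw": 50}, {"ax": 0, "ay": -5, "az": 0, "dx": 0, "dy": 0, "dz": -20, "claw": 40}, {"ax": 0, "ay": -5, "az": 0, "dx": 0, "dy": 0, "dz": -30, "claw": 20}, {"ax": 0, "ay": -5, "az": 0, "dx": 0, "dy": 0, "dz": -40, "claw": 0}, {"ax": 0, "ay": 0, "az": 0, "dx": 0, "dy": 0, "dz": -30, "claw": 0}, {"ax": 0, "ay": 0, "az": 8.5, "dx": 0, "dy": 0, "dz": 0, "claw": 0}, {"ax": 0, "ay": 0, "az": 8.5, "dx": 0, "dy": 0, "dz": 0, "claw": 0}, {"ax": 0, "ay": 0, "az": 8.5, "dx": 0, "dy": 0, "dz": 0, "claw": 0}, {"ax": 0, "ay": 0, "az": 8.5, "dx": 0, "dy": 0, "dz": 0, "claw": 0}, {"ax": 0, "ay": 0, "az": 8.5, "dx": 0, "dy": 0, "dz": 0, "claw": 0}, {"ax": 0, "ay": 0, "az": 8.5, "dx": 0, "dy": 0, "dz": 0, "claw": 0}, {"ax": 0, "ay": 0, "az": 8.5, "dx": 0, "dy": 0, "dz": 0, "claw": 0}, {"ax": 0, "ay": 0, "az": 8.5, "dx": 0, "dy": 0, "dz": 0, "claw": 0}, {"ax": 0, "ay": 0, "az": 8.5, "dx": 0, "dy": 0, "dz": 0, "claw": 0}, {"ax": 0, "ay": 0, "az": 8.5, "dx": 0, "dy": 0, "dz": 0, "claw": 0}, {"ax": 0, "ay": 0, "az": 8.5, "dx": 0, "dy": 0, "dz": 0, "claw": 0}, {"ax": 0, "ay": 0, "az": 8.5, "dx": 0, "dy": 0, "dz": 0, "claw": 0}])

```text
time_s: 13.4
tcp_pos: [0.466, -0.0822, 0.2296]
ee_rot: [[-0.228, -0.974, 0.007], [-0.973, 0.228, 0.025], [-0.026, -0.002, -1.0]]
wrist_force: [0.7, 0.3, 0.5]
gripper_width: 0.001
gripper_force: 0.0
```

Run:
```python
from pot import *
from to import *
pot('4'); print(sense()['joints'],sense()['ee_rot'],sense()['gripper_width'])
R=frame(-108,0); delta([.62,-.055,.16],R); delta([.62,-.055,.046],R)
```

```text
top pot 91 [ 0.6081 -0.0826] 0.0014 off ring mm [ -8.5 -22.6]
side pot 140 [ 0.6103 -0.077 ] 0.0019 off ring mm [ -6.3 -17. ]
[  8.8434   7.3905 -20.1628  -1.5219 -61.8296 -20.9394] [[-0.2216 -0.9751  0.0072]
 [-0.9748  0.2217  0.0248]
 [-0.0258 -0.0015 -0.9997]] 0.00626556939829396
t 13.5 at [ 0.466  -0.0822  0.2296] shift mm [ -58.9 -144.    71.3] turn [-0.   1.5  5.2] F [0.1 0.6 0.4]
t 13.5 at [ 0.466  -0.0822  0.2296] shift mm [ -55.9 -143.8  185.3] turn [-0.   1.5  5.2] F [0.1 0.6 0.4]
```

Emit:
play_rows(steps=[{"ax": 0, "ay": 0, "az": 0, "dx": -11.6, "dy": -35, "dz": 0, "claw": 0}, {"ax": 0, "ay": 0, "az": 0, "dx": -11.6, "dy": -35, "dz": 0, "claw": 0}, {"ax": 0, "ay": 0, "az": 0, "dx": -11.6, "dy": -35, "dz": 20, "claw": 0}, {"ax": 0, "ay": 0, "az": 0, "dx": -11.6, "dy": -35, "dz": 20, "claw": 0}, {"ax": 0, "ay": 1.5, "az": 5.2, "dx": 0, "dy": 0, "dz": 0, "claw": 0}, {"ax": 0, "ay": 0, "az": 0, "dx": 0, "dy": 0, "dz": 30, "claw": 0}, {"ax": 0, "ay": 0, "az": 0, "dx": 0, "dy": 0, "dz": 0, "claw": 0}])

```text
time_s: 14.2
tcp_pos: [0.6108, -0.067, 0.1564]
ee_rot: [[-0.307, -0.952, -0.009], [-0.952, 0.307, -0.001], [0.004, 0.009, -1.0]]
wrist_force: [-0.3, 0.3, -1.3]
gripper_width: 0.011
gripper_force: 0.0
```

Run:
```python
from to import *
R=frame(-108,0); delta([.613,-.068,.046],R)
```

```text
t 14.2 at [ 0.6108 -0.067   0.1564] shift mm [ -0.1  -3.4 110.4] turn [ 0.5 -0.2  0.1] F [-0.3  0.3 -1.3]
```

Emit:
play_rows(steps=[{"ax": 0, "ay": 0, "az": 0, "dx": 0, "dy": -3, "dz": 30, "claw": 0}, {"ax": 0, "ay": 0, "az": 0, "dx": 0, "dy": 0, "dz": 30, "claw": 0}, {"ax": 0, "ay": 0, "az": 0, "dx": 0, "dy": 0, "dz": 25, "claw": 0}, {"ax": 0, "ay": 0, "az": 0, "dx": 0, "dy": 0, "dz": 20, "claw": 0}, {"ax": 0, "ay": 0, "az": 0, "dx": 0, "dy": 0, "dz": 5, "claw": 0}, {"ax": 0, "ay": 0, "az": 0, "dx": -6, "dy": 0, "dz": 0, "claw": 0}, {"ax": 0, "ay": 0, "az": 0, "dx": -6, "dy": 0, "dz": 0, "claw": 0}, {"ax": 0, "ay": 0, "az": 0, "dx": -4, "dy": 0, "dz": 0, "claw": 0}, {"ax": 0, "ay": 0, "az": 0, "dx": -4, "dy": 0, "dz": 0, "claw": 0}, {"ax": 0, "ay": 0, "az": 0, "dx": -4, "dy": 0, "dz": 0, "claw": 0}, {"ax": 0, "ay": 0, "az": 0, "dx": -4, "dy": 0, "dz": 0, "claw": 0}, {"ax": 0, "ay": 0, "az": 0, "dx": -4, "dy": 0, "dz": 0, "claw": 0}, {"ax": 0, "ay": 0, "az": 0, "dx": 0, "dy": 0, "dz": 0, "claw": 0}])

```text
time_s: 15.5
tcp_pos: [0.626, -0.0383, 0.0519]
ee_rot: [[-0.309, -0.951, -0.001], [-0.951, 0.309, -0.003], [0.003, -0.0, -1.0]]
wrist_force: [-2.2, -3.8, 4.4]
gripper_width: 0.002
gripper_force: 2.7
```

Run:
```python
from pot import *
from to import *
pot('5'); delta([.613,-.068,.046])
```

```text
top pot 106 [ 0.6171 -0.0707] 0.0013 off ring mm [  0.5 -10.7]
side pot 53 [ 0.6161 -0.0693] 0.0035 off ring mm [-0.5 -9.3]
t 15.6 at [ 0.626  -0.0383  0.0518] shift mm [32.2  3.2  5.9] turn 0 F [-2.2 -4.   5.8]
```

Emit:
play_rows(steps=[{"ax": 0, "ay": 0, "az": 0, "dx": -3.2, "dy": 0.8, "dz": 0, "claw": 0}, {"ax": 0, "ay": 0, "az": 0, "dx": -3.2, "dy": 0.8, "dz": 0, "claw": 0}, {"ax": 0, "ay": 0, "az": 0, "dx": -3.2, "dy": 0.8, "dz": 0, "claw": 0}, {"ax": 0, "ay": 0, "az": 0, "dx": 0, "dy": 0, "dz": 0, "claw": 0}, {"ax": 0, "ay": 0, "az": 0, "dx": 6, "dy": 0, "dz": 0, "claw": 0}, {"ax": 0, "ay": 0, "az": 0, "dx": 8, "dy": 0, "dz": 0, "claw": 0}, {"ax": 0, "ay": 0, "az": 0, "dx": 8, "dy": 0, "dz": -3, "claw": 0}, {"ax": 0, "ay": 0, "az": 0, "dx": 0, "dy": 0, "dz": -15, "claw": 0}, {"ax": 0, "ay": 0, "az": 0, "dx": 0, "dy": 0, "dz": -35, "claw": 0}, {"ax": 0, "ay": 0, "az": 0, "dx": 0, "dy": 0, "dz": -45, "claw": 0}, {"ax": 0, "ay": 0, "az": 0, "dx": 0, "dy": 0, "dz": -45, "claw": 40}, {"ax": 0, "ay": 0, "az": 0, "dx": 0, "dy": 0, "dz": -45, "claw": 60}])

```text
time_s: 16.8
tcp_pos: [0.6197, -0.0487, 0.2406]
ee_rot: [[-0.31, -0.951, -0.0], [-0.951, 0.31, -0.001], [0.001, -0.0, -1.0]]
wrist_force: [0.8, 0.6, -0.0]
gripper_width: 0.109
gripper_force: 0.0
```

Emit:
play_rows(steps=[{"ax": 0, "ay": 0, "az": -8.5, "dx": -15, "dy": 7, "dz": 0, "claw": 60}, {"ax": 0, "ay": 0, "az": -8.5, "dx": -15, "dy": 7, "dz": 0, "claw": 60}, {"ax": 0, "ay": 0, "az": -8.5, "dx": -15, "dy": 7, "dz": 0, "claw": 60}, {"ax": 0, "ay": 0, "az": -8.5, "dx": -15, "dy": 7, "dz": 0, "claw": 60}, {"ax": 0, "ay": 0, "az": -8.5, "dx": -15, "dy": 7, "dz": 0, "claw": 60}, {"ax": 0, "ay": 0, "az": -8.5, "dx": -15, "dy": 0, "dz": 0, "claw": 60}, {"ax": 0, "ay": 0, "az": -8.5, "dx": -15, "dy": 0, "dz": 0, "claw": 60}, {"ax": 0, "ay": 0, "az": -8.5, "dx": -15, "dy": 0, "dz": 0, "claw": 60}, {"ax": 0, "ay": 0, "az": -8.5, "dx": -15, "dy": 0, "dz": 0, "claw": 60}, {"ax": 0, "ay": 0, "az": -8.5, "dx": -15, "dy": 0, "dz": 0, "claw": 60}, {"ax": 0, "ay": 0, "az": -8.5, "dx": 0, "dy": 0, "dz": 0, "claw": 60}, {"ax": 0, "ay": 0, "az": -7, "dx": 0, "dy": 0, "dz": 0, "claw": 60}, {"ax": 0, "ay": 0, "az": 0, "dx": 0, "dy": 0, "dz": 0, "claw": 60}])

```text
time_s: 18.1
tcp_pos: [0.5384, 0.0804, 0.2387]
ee_rot: [[0.991, -0.131, -0.0], [-0.131, -0.991, -0.001], [-0.0, 0.001, -1.0]]
wrist_force: [0.6, -0.2, -0.6]
gripper_width: 0.691
gripper_force: 0.0
```

Run:
```python
from pot import *
from to import *
pot('6'); s=sense(); print(s['joints'],s['ee_rot'],s['gripper_width'])
R=frame(-7.5,0); delta([.470,.314,.20],R); delta([.470,.314,.080],R)
t=load('top','6')['frame'];s=load('side','6')['frame']
cv2.imwrite('pics/crop5.png',np.hstack([cv2.resize(i,None,fx=3,fy=3,interpolation=cv2.INTER_CUBIC) for i in(t[110:250,185:310],s[150:290,225:350])]))
```

```text
top pot 146 [ 0.6198 -0.0616] 0.0014 off ring mm [ 3.2 -1.6]
side pot 96 [ 0.6205 -0.0575] 0.0018 off ring mm [3.9 2.5]
[ 25.5806  14.1406 -10.7428   0.058  -65.1671  56.7013] [[ 0.991  -0.1339 -0.0004]
 [-0.1339 -0.991  -0.0012]
 [-0.0002  0.0013 -1.    ]] 0.6859802045659805
t 18.2 at [0.5386 0.0803 0.2386] shift mm [ -99.2 -222.4   38.3] turn [ 0.1  0.  -0.2] F [-0.2  0.6 -0.3]
t 18.2 at [0.5386 0.0803 0.2386] shift mm [ -99.2 -222.6  158.3] turn [ 0.1  0.  -0.2] F [-0.2  0.6 -0.3]
```

Pot is in the ring within about 4 mm. Now the scoop.

Emit:
play_rows(steps=[{"ax": 0, "ay": 0, "az": 0, "dx": -19.8, "dy": -44.5, "dz": 0, "claw": 60}, {"ax": 0, "ay": 0, "az": 0, "dx": -19.8, "dy": -44.5, "dz": 0, "claw": 60}, {"ax": 0, "ay": 0, "az": 0, "dx": -19.8, "dy": -44.5, "dz": 0, "claw": 60}, {"ax": 0, "ay": 0, "az": 0, "dx": -19.8, "dy": -44.5, "dz": 0, "claw": 60}, {"ax": 0, "ay": 0, "az": 0, "dx": -19.8, "dy": -44.5, "dz": 0, "claw": 60}, {"ax": 0, "ay": 0, "az": 0, "dx": 0, "dy": 0, "dz": 40, "claw": 60}, {"ax": 0, "ay": 0, "az": 0, "dx": 0, "dy": 0, "dz": 40, "claw": 60}, {"ax": 0, "ay": 0, "az": 0, "dx": 0, "dy": 0, "dz": 30, "claw": 60}, {"ax": 0, "ay": 0, "az": 0, "dx": 0, "dy": 0, "dz": 20, "claw": 60}, {"ax": 0, "ay": 0, "az": 0, "dx": 0, "dy": 0, "dz": 0, "claw": 60}])

```text
time_s: 19.2
tcp_pos: [0.4681, 0.3121, 0.105]
ee_rot: [[0.991, -0.133, -0.006], [-0.134, -0.991, -0.007], [-0.005, 0.007, -1.0]]
wrist_force: [0.2, -0.3, -0.2]
gripper_width: 0.692
gripper_force: 0.0
```

Run:
```python
from to import *
c=grab('side','7');c2=grab('top','7')
cv2.imwrite('pics/crop6.png',np.hstack([cv2.resize(i,None,fx=4,fy=4,interpolation=cv2.INTER_CUBIC) for i in(c2['frame'][160:250,170:260],c['frame'][240:330,270:360])]))
delta([.470,.314,.080],frame(-7.5,0))
```

```text
t 19.3 at [0.4701 0.314  0.1087] shift mm [-0.1 -0.  28.7] turn [ 0.1 -0.  -0.1] F [0.6 0.4 0.8]
```

View pics/crop6.png

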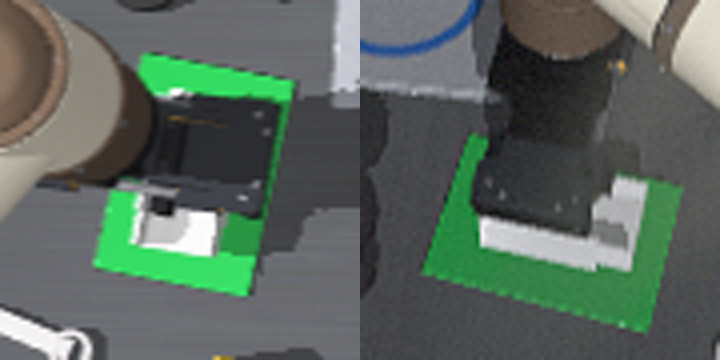

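The bar end at crop (162,203) lies between the fingers. Descend and close.

Emit:
play_rows(steps=[{"ax": 0, "ay": 0, "az": 0, "dx": 0, "dy": 0, "dz": 15, "claw": 60}, {"ax": 0, "ay": 0, "az": 0, "dx": 0, "dy": 0, "dz": 13.5, "claw": 60}, {"ax": 0, "ay": 0, "az": 0, "dx": 0, "dy": 0, "dz": 0, "claw": 30}, {"ax": 0, "ay": 0, "az": 0, "dx": 0, "dy": 0, "dz": 0, "claw": 6}, {"ax": 0, "ay": 0, "az": 0, "dx": 0, "dy": 0, "dz": 0, "claw": 6}, {"ax": 0, "ay": 0, "az": 0, "dx": 0, "dy": 0, "dz": 0, "claw": 6}, {"ax": 0, "ay": 0, "az": 0, "dx": 0, "dy": 0, "dz": 0, "claw": 6}, {"ax": 0, "ay": 0, "az": 0, "dx": 0, "dy": 0, "dz": 0, "claw": 6}, {"ax": 0, "ay": 0, "az": 0, "dx": 0, "dy": 0, "dz": 0, "claw": 6}, {"ax": 0, "ay": 0, "az": 0, "dx": 0, "dy": 0, "dz": 0, "claw": 6}, {"ax": 0, "ay": 0, "az": 0, "dx": 0, "dy": 0, "dz": 0, "claw": 6}, {"ax": 0, "ay": 0, "az": 0, "dx": 0, "dy": 0, "dz": 0, "claw": 6}])

```text
time_s: 20.5
tcp_pos: [0.4695, 0.3134, 0.0799]
ee_rot: [[0.991, -0.131, -0.001], [-0.131, -0.991, -0.002], [-0.0, 0.002, -1.0]]
wrist_force: [0.5, -2.7, 2.9]
gripper_width: 0.154
gripper_force: 30.0
```

Emit:
play_rows(steps=[{"ax": 0, "ay": 0, "az": 0, "dx": 0, "dy": 0, "dz": -5, "claw": 6}, {"ax": 0, "ay": 0, "az": 0, "dx": 0, "dy": 0, "dz": -10, "claw": 6}, {"ax": 0, "ay": 0, "az": 0, "dx": 0, "dy": 0, "dz": -20, "claw": 6}, {"ax": 0, "ay": 0, "az": 0, "dx": 0, "dy": 0, "dz": -25, "claw": 6}, {"ax": 0, "ay": 0, "az": 0, "dx": 0, "dy": 0, "dz": -25, "claw": 6}, {"ax": 0, "ay": 0, "az": 0, "dx": 0, "dy": 0, "dz": -20, "claw": 6}, {"ax": 0, "ay": 0, "az": 0, "dx": 0, "dy": 0, "dz": -10, "claw": 6}, {"ax": 0, "ay": 0, "az": 0, "dx": 0, "dy": 0, "dz": -5, "claw": 6}, {"ax": 0, "ay": 0, "az": 0, "dx": 0, "dy": 0, "dz": 0, "claw": 6}])

```text
time_s: 21.4
tcp_pos: [0.4693, 0.314, 0.1996]
ee_rot: [[0.991, -0.131, -0.001], [-0.131, -0.991, -0.001], [-0.001, 0.001, -1.0]]
wrist_force: [-0.2, 0.6, -5.3]
gripper_width: 0.162
gripper_force: 30.0
```

Emit:
play_rows(steps=[{"ax": 0, "ay": 0, "az": 0, "dx": 4, "dy": 4.9, "dz": 0, "claw": 6}, {"ax": 0, "ay": 0, "az": 0, "dx": 8, "dy": 9.7, "dz": 0, "claw": 6}, {"ax": 0, "ay": 0, "az": 0, "dx": 12, "dy": 14.6, "dz": 0, "claw": 6}, {"ax": 0, "ay": 0, "az": 0, "dx": 16, "dy": 19.5, "dz": 0, "claw": 6}, {"ax": 0, "ay": 0, "az": 0, "dx": 18, "dy": 21.9, "dz": 0, "claw": 6}, {"ax": 0, "ay": 0, "az": 0, "dx": 18, "dy": 21.9, "dz": 0, "claw": 6}, {"ax": 0, "ay": 0, "az": 0, "dx": 18, "dy": 21.9, "dz": 0, "claw": 6}, {"ax": 0, "ay": 0, "az": 0, "dx": 18, "dy": 21.9, "dz": 0, "claw": 6}, {"ax": 0, "ay": 0, "az": 0, "dx": 18, "dy": 21.9, "dz": 0, "claw": 6}, {"ax": 0, "ay": 0, "az": 0, "dx": 18, "dy": 21.9, "dz": 0, "claw": 6}, {"ax": 0, "ay": 0, "az": 0, "dx": 18, "dy": 21.9, "dz": 0, "claw": 6}, {"ax": 0, "ay": 0, "az": 0, "dx": 18, "dy": 21.9, "dz": 0, "claw": 6}, {"ax": 0, "ay": 0, "az": 0, "dx": 18, "dy": 21.9, "dz": 0, "claw": 6}, {"ax": 0, "ay": 0, "az": 0, "dx": 18, "dy": 21.9, "dz": 0, "claw": 6}, {"ax": 0, "ay": 0, "az": 0, "dx": 18, "dy": 21.9, "dz": 0, "claw": 6}, {"ax": 0, "ay": 0, "az": 0, "dx": 18, "dy": 21.9, "dz": 0, "claw": 6}, {"ax": 0, "ay": 0, "az": 0, "dx": 14, "dy": 17, "dz": 0, "claw": 6}, {"ax": 0, "ay": 0, "az": 0, "dx": 10, "dy": 12.2, "dz": 0, "claw": 6}, {"ax": 0, "ay": 0, "az": 0, "dx": 5.7, "dy": 6.9, "dz": 0, "claw": 6}, {"ax": 0, "ay": 0, "az": 0, "dx": 2, "dy": 2.4, "dz": 0, "claw": 6}])

```text
time_s: 23.4
tcp_pos: [0.7089, -0.0717, 0.1994]
ee_rot: [[0.991, -0.132, -0.002], [-0.132, -0.991, -0.002], [-0.002, 0.002, -1.0]]
wrist_force: [-0.3, 0.4, -5.2]
gripper_width: 0.16
gripper_force: 30.0
```

Run:
```python
from pot import *
from to import *
delta([.709,-.0713,.154],frame(-7.5,0)); s=sense(); print(s['joints'])
for n in('top','side'):
    c=grab(n,'8'); P=cloud(c)
    A=s['ee_rot']; L=(P-s['tcp_pos'])@A*1000   # tool frame mm
    m=(L[...,2]>0)&(L[...,2]<85)&(abs(L[...,1])<40)&(L[...,0]>-90)&(L[...,0]<70)&(P[...,2]>.085)
    Q=L[m]; print(n,len(Q),'tool-frame min/max',np.percentile(Q,[1,99],axis=0).round(1).tolist())
    b=m&(mask(c,(0,90,60),(18,255,255))>0); print('balls',b.sum(),np.median(L[b],0).round(1))
t=load('top','8')['frame'];sd=load('side','8')['frame']
cv2.imwrite('pics/crop7.png',np.hstack([cv2.resize(i,None,fx=4,fy=4,interpolation=cv2.INTER_CUBIC) for i in(t[90:200,290:390],sd[110:220,245:345])]))
```

```text
t 23.4 at [ 0.7089 -0.0717  0.1994] shift mm [ 0.1 -0.4 45.4] turn [ 0.1  0.1 -0.1] F [-0.3  0.4 -5.2]
[  7.22    32.0495  11.5425   0.0803 -69.609   75.1668]
top 456 tool-frame min/max [[-62.8, -27.5, 7.1], [5.5, 29.6, 70.2]]
balls 6 [ 3.2  2.6 55.7]
side 628 tool-frame min/max [[-62.5, -34.6, 4.5], [48.2, 26.8, 75.5]]
balls 49 [19.5  5.2 51.5]
```

View pics/crop7.png

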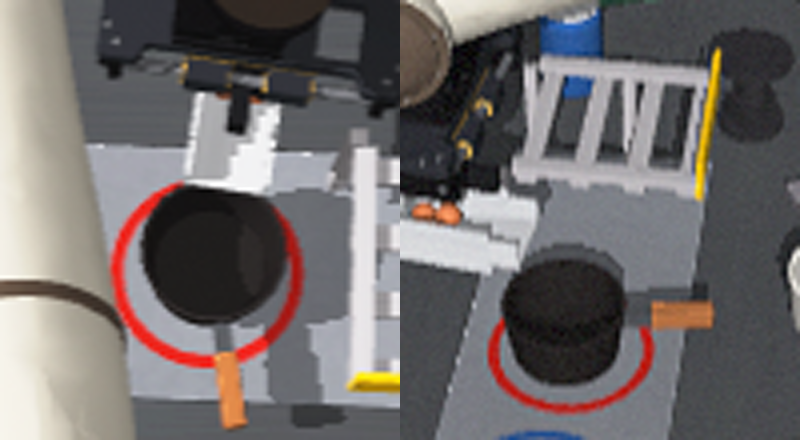

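The scoop's mouth edge sits at tool x = -62 mm as assumed, the balls are inside (side crop (437,213)) and the pot is in the ring. Lower, then tip about the lip.

Emit:
play_rows(steps=[{"ax": 0, "ay": 0, "az": 0, "dx": 0, "dy": 0, "dz": 5, "claw": 6}, {"ax": 0, "ay": 0, "az": 0, "dx": 0, "dy": 0, "dz": 12, "claw": 6}, {"ax": 0, "ay": 0, "az": 0, "dx": 0, "dy": 0, "dz": 12, "claw": 6}, {"ax": 0, "ay": 0, "az": 0, "dx": 0, "dy": 0, "dz": 8, "claw": 6}, {"ax": 0, "ay": 0, "az": 0, "dx": 0, "dy": 0, "dz": 4, "claw": 6}, {"ax": 0, "ay": 0, "az": 0, "dx": 0, "dy": 0, "dz": 0, "claw": 6}])

```text
time_s: 24.1
tcp_pos: [0.7085, -0.0706, 0.158]
ee_rot: [[0.991, -0.131, -0.002], [-0.131, -0.991, -0.002], [-0.002, 0.002, -1.0]]
wrist_force: [0.9, 0.4, -4.5]
gripper_width: 0.153
gripper_force: 30.0
```

Emit:
play_rows(steps=[{"ax": 0, "ay": 2.5, "az": 0, "dx": -2.5, "dy": 0, "dz": -2.7, "claw": 6}, {"ax": 0, "ay": 2.5, "az": 0, "dx": -2.5, "dy": 0, "dz": -2.7, "claw": 6}, {"ax": 0, "ay": 2.5, "az": 0, "dx": -2.5, "dy": 0, "dz": -2.7, "claw": 6}, {"ax": 0, "ay": 2.5, "az": 0, "dx": -2.5, "dy": 0, "dz": -2.7, "claw": 6}, {"ax": 0, "ay": 2.5, "az": 0, "dx": -2.5, "dy": 0, "dz": -2.7, "claw": 6}, {"ax": 0, "ay": 2.5, "az": 0, "dx": -2.5, "dy": 0, "dz": -2.7, "claw": 6}, {"ax": 0, "ay": 2.5, "az": 0, "dx": -2.5, "dy": 0, "dz": -2.7, "claw": 6}])

```text
time_s: 24.8
tcp_pos: [0.6894, -0.0681, 0.1768]
ee_rot: [[0.945, -0.131, 0.3], [-0.124, -0.991, -0.041], [0.303, 0.002, -0.953]]
wrist_force: [1.5, -0.8, -5.7]
gripper_width: 0.156
gripper_force: 30.0
```

Run:
```python
from to import *
s=sense(); A=s['ee_rot']; print(s['tcp_pos'],s['joints'],A[:,2],'lip',s['tcp_pos']+A@np.array([-.062,0,.058]),s['wrist_force'])
```

```text
[ 0.6894 -0.0681  0.1768] [  9.8331  23.4346 -11.6995   8.5114 -38.3249  66.7412] [ 0.3001 -0.0411 -0.953 ] lip [ 0.6482 -0.0628  0.1027] [ 1.4814 -0.7724 -5.6822]
```

Emit:
play_rows(steps=[{"ax": 0, "ay": 2.5, "az": 0, "dx": -2.3, "dy": 0, "dz": -2.5, "claw": 6}, {"ax": 0, "ay": 2.5, "az": 0, "dx": -2.3, "dy": 0, "dz": -2.5, "claw": 6}, {"ax": 0, "ay": 2.5, "az": 0, "dx": -2.3, "dy": 0, "dz": -2.5, "claw": 6}, {"ax": 0, "ay": 2.5, "az": 0, "dx": -2.3, "dy": 0, "dz": -2.5, "claw": 6}, {"ax": 0, "ay": 2.5, "az": 0, "dx": -2.3, "dy": 0, "dz": -2.5, "claw": 6}, {"ax": 0, "ay": 2.5, "az": 0, "dx": -2.3, "dy": 0, "dz": -2.5, "claw": 6}, {"ax": 0, "ay": 2.5, "az": 0, "dx": -2.3, "dy": 0, "dz": -2.5, "claw": 6}, {"ax": 0, "ay": 0, "az": 0, "dx": 0, "dy": 0, "dz": 0, "claw": 6}, {"ax": 0, "ay": 0, "az": 0, "dx": 0, "dy": 0, "dz": 0, "claw": 6}, {"ax": 0, "ay": 0, "az": 0, "dx": 0, "dy": 0, "dz": 0, "claw": 6}])

```text
time_s: 25.8
tcp_pos: [0.6746, -0.0671, 0.2042]
ee_rot: [[0.832, -0.129, 0.54], [-0.11, -0.992, -0.069], [0.544, -0.002, -0.839]]
wrist_force: [-0.4, 0.4, -3.1]
gripper_width: 0.158
gripper_force: 30.0
```

```bash
cat > look.py <<'E'
from m import *
from to import *
import sys
tag=sys.argv[1]
s=sense(); A=s['ee_rot']; print(s['time_s'],s['tcp_pos'],s['joints'],A[:,2],'lip',s['tcp_pos']+A@np.array([-.062,0,.058]),s['wrist_force'])
for n in('top','side'):
    c=grab(n,tag); P=cloud(c); b=(mask(c,(0,90,60),(18,255,255))>0); b&=(np.hypot(P[...,0]-.65,P[...,1]+.06)<.12)&(P[...,2]>.0)&(P[...,0]>.555)
    k,l,st,ce=cv2.connectedComponentsWithStats(b.astype(np.uint8))
    for i in range(1,k):
        if st[i,4]>2: print(n,ce[i].round(),st[i,4],np.median(P[l==i],0).round(3))
E
python3 look.py 9
```

```text
25.8 [ 0.6746 -0.0671  0.2042] [  5.9692  15.5098 -36.403   51.0653  -9.2217  27.9323] [ 0.5397 -0.0689 -0.839 ] lip [ 0.6543 -0.0643  0.1218] [-0.3639  0.418  -3.0935]
top [321. 151.] 70 [0.636 0.006 0.012]
side [281. 191.] 35 [ 0.639 -0.064  0.032]
side [280. 205.] 117 [ 0.647 -0.01   0.012]
side [294. 192.] 15 [ 0.593 -0.06   0.035]
side [305. 193.] 3 [ 0.556 -0.086  0.011]
```

Run:
```python
from h import *
t=load('top','9')['frame'];sd=load('side','9')['frame']
cv2.imwrite('pics/crop8.png',np.hstack([cv2.resize(i,None,fx=4,fy=4,interpolation=cv2.INTER_CUBIC) for i in(t[90:200,290:390],sd[110:220,245:345])]))
```

View pics/crop8.png

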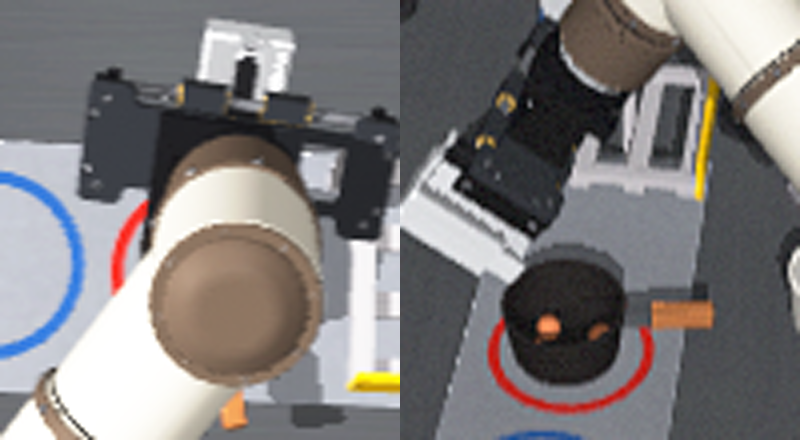

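Two balls are visible in the pot (side crop (548,326) and (598,332)). The wrist load dropped by about 2.2 N, which is four balls' weight. Level the scoop about its lip, then lift clear and check the pot.

Emit:
play_rows(steps=[{"ax": 0, "ay": -3, "az": 0, "dx": 2.8, "dy": 0, "dz": 3.2, "claw": 6}, {"ax": 0, "ay": -4, "az": 0, "dx": 3.8, "dy": 0, "dz": 4.2, "claw": 6}, {"ax": 0, "ay": -5, "az": 0, "dx": 4.8, "dy": 0, "dz": 5, "claw": 6}, {"ax": 0, "ay": -5, "az": 0, "dx": 4.8, "dy": 0, "dz": 5, "claw": 6}, {"ax": 0, "ay": -5, "az": 0, "dx": 4.8, "dy": 0, "dz": 5, "claw": 6}, {"ax": 0, "ay": -5, "az": 0, "dx": 4.8, "dy": 0, "dz": 5, "claw": 6}, {"ax": 0, "ay": -5, "az": 0, "dx": 4.8, "dy": 0, "dz": 5, "claw": 6}, {"ax": 0, "ay": 0, "az": 0, "dx": 0, "dy": 0, "dz": 0, "claw": 6}])

```text
time_s: 26.7
tcp_pos: [0.7167, -0.0824, 0.1878]
ee_rot: [[0.988, -0.143, 0.065], [-0.142, -0.99, -0.023], [0.067, 0.014, -0.998]]
wrist_force: [-1.0, 0.0, -3.9]
gripper_width: 0.156
gripper_force: 30.0
```

```bash
python3 look.py 10
python3 - <<'E'
from to import *
delta([.709,-.07,.20],frame(-7.5,0))
E
```

```text
26.7 [ 0.7167 -0.0824  0.1878] [  6.9617  31.4209   7.9287   1.9691 -63.0045  73.9922] [ 0.0646 -0.023  -0.9976] lip [ 0.6592 -0.0749  0.1258] [-1.0078  0.0369 -3.9141]
top [324. 156.] 141 [ 0.626 -0.005  0.012]
top [360. 161.] 123 [ 0.604 -0.121  0.012]
top [335. 147.] 47 [ 0.643 -0.04   0.034]
top [345. 150.] 46 [ 0.636 -0.069  0.035]
top [339. 164.] 91 [ 0.591 -0.053  0.035]
side [236.  62.] 3 [ 0.733 -0.06   0.531]
side [280. 205.] 118 [ 0.648 -0.009  0.012]
side [281. 191.] 35 [ 0.639 -0.062  0.034]
side [294. 192.] 16 [ 0.594 -0.06   0.036]
t 26.8 at [ 0.7144 -0.0825  0.1888] shift mm [ -6.4 -11.5 -11.8] turn [ 0.9 -3.9 -0.7] F [-0.5  0.2 -2.4]
```

Top view shows three ball blobs in the pot, the third twice the area, so all four are in. Return the scoop.

Emit:
play_rows(steps=[{"ax": 0.9, "ay": -3.9, "az": -0.7, "dx": 0, "dy": 0, "dz": -12, "claw": 6}, {"ax": 0, "ay": 0, "az": 0, "dx": 0, "dy": 0, "dz": -10, "claw": 6}, {"ax": 0, "ay": 0, "az": 0, "dx": -12, "dy": -15, "dz": 0, "claw": 6}, {"ax": 0, "ay": 0, "az": 0, "dx": -24, "dy": -29.5, "dz": 0, "claw": 6}, {"ax": 0, "ay": 0, "az": 0, "dx": -24, "dy": -29.5, "dz": 0, "claw": 6}, {"ax": 0, "ay": 0, "az": 0, "dx": -24, "dy": -29.5, "dz": 0, "claw": 6}, {"ax": 0, "ay": 0, "az": 0, "dx": -24, "dy": -29.5, "dz": 0, "claw": 6}, {"ax": 0, "ay": 0, "az": 0, "dx": -24, "dy": -29.5, "dz": 0, "claw": 6}, {"ax": 0, "ay": 0, "az": 0, "dx": -24, "dy": -29.5, "dz": 0, "claw": 6}, {"ax": 0, "ay": 0, "az": 0, "dx": -24, "dy": -29.5, "dz": 0, "claw": 6}, {"ax": 0, "ay": 0, "az": 0, "dx": -24, "dy": -29.5, "dz": 0, "claw": 6}, {"ax": 0, "ay": 0, "az": 0, "dx": -24, "dy": -29.5, "dz": 0, "claw": 6}, {"ax": 0, "ay": 0, "az": 0, "dx": -24, "dy": -29.5, "dz": 0, "claw": 6}, {"ax": 0, "ay": 0, "az": 0, "dx": -24, "dy": -29.5, "dz": 0, "claw": 6}, {"ax": 0, "ay": 0, "az": 0, "dx": -14, "dy": -17, "dz": 0, "claw": 6}, {"ax": 0, "ay": 0, "az": 0, "dx": 0, "dy": 0, "dz": 0, "claw": 6}])

```text
time_s: 28.4
tcp_pos: [0.4706, 0.3108, 0.2136]
ee_rot: [[0.992, -0.126, 0.004], [-0.126, -0.992, 0.004], [0.003, -0.004, -1.0]]
wrist_force: [0.2, -0.1, -3.1]
gripper_width: 0.158
gripper_force: 30.0
```

Run:
```python
from to import *
delta([.470,.315,.081],frame(-7.5,0))
s=sense(); A=s['ee_rot']
c=grab('side','11'); P=cloud(c); L=(P-s['tcp_pos'])@A*1000
m=(L[...,2]>15)&(L[...,2]<95)&(abs(L[...,1])<45)&(abs(L[...,0])<95)&(P[...,2]>.03); print(np.percentile(L[m],[1,99],axis=0).round(1))
# scoop wall top tilt: near wall rows
w=m&(c['frame'].min(-1)>110)&(L[...,2]<75); Q=L[w]
for a in range(-60,60,20):
    q=Q[(Q[:,0]>a)&(Q[:,0]<a+20)]; print(a,len(q),np.percentile(q,[2,98],axis=0)[:,2].round(1) if len(q) else '')
```

```text
t 28.4 at [0.4706 0.3108 0.2136] shift mm [ -1.6  -3.6 132.6] turn [-0.2 -0.2  0.3] F [ 0.2 -0.1 -3.1]
[[-61.7 -32.9  35.7]
 [ 48.   25.9  76.5]]
-60 179 [36.6 63.2]
-40 122 [33.7 71.9]
-20 48 [41.7 74.1]
0 44 [43.2 74.3]
20 48 [43.6 73.1]
40 19 [43.  72.5]
```

Emit:
play_rows(steps=[{"ax": 0, "ay": 0, "az": 0.3, "dx": -1.6, "dy": -3.6, "dz": 25, "claw": 6}, {"ax": 0, "ay": 0, "az": 0, "dx": 0, "dy": 0, "dz": 30, "claw": 6}, {"ax": 0, "ay": 0, "az": 0, "dx": 0, "dy": 0, "dz": 30, "claw": 6}, {"ax": 0, "ay": 0, "az": 0, "dx": 0, "dy": 0, "dz": 20, "claw": 6}, {"ax": 0, "ay": 0, "az": 0, "dx": 0, "dy": 0, "dz": 15, "claw": 6}, {"ax": 0, "ay": 0, "az": 0, "dx": 0, "dy": 0, "dz": 6, "claw": 6}, {"ax": 0, "ay": 0, "az": 0, "dx": 0, "dy": 0, "dz": 3, "claw": 6}, {"ax": 0, "ay": 0, "az": 0, "dx": 0, "dy": 0, "dz": 2, "claw": 6}, {"ax": 0, "ay": 0, "az": 0, "dx": 0, "dy": 0, "dz": 0, "claw": 6}, {"ax": 0, "ay": 0, "az": 0, "dx": 0, "dy": 0, "dz": 0, "claw": 6}])

```text
time_s: 29.45
tcp_pos: [0.4716, 0.3126, 0.0821]
ee_rot: [[0.991, -0.135, 0.002], [-0.135, -0.991, 0.001], [0.002, -0.002, -1.0]]
wrist_force: [-0.3, 0.5, -2.4]
gripper_width: 0.16
gripper_force: 30.0
```

Emit:
play_rows(steps=[{"ax": 0, "ay": 0, "az": 0, "dx": 0, "dy": 0, "dz": 1, "claw": 6}, {"ax": 0, "ay": 0, "az": 0, "dx": 0, "dy": 0, "dz": 1, "claw": 6}, {"ax": 0, "ay": 0, "az": 0, "dx": 0, "dy": 0, "dz": 0, "claw": 6}])

```text
time_s: 29.75
tcp_pos: [0.4714, 0.3125, 0.0798]
ee_rot: [[0.991, -0.135, 0.001], [-0.135, -0.991, 0.001], [0.001, -0.001, -1.0]]
wrist_force: [0.1, -1.6, 2.0]
gripper_width: 0.161
gripper_force: 30.0
```

Emit:
play_rows(steps=[{"ax": 0, "ay": 0, "az": 0, "dx": 0, "dy": 0, "dz": 0, "claw": 20}, {"ax": 0, "ay": 0, "az": 0, "dx": 0, "dy": 0, "dz": 0, "claw": 30}, {"ax": 0, "ay": 0, "az": 0, "dx": 0, "dy": 0, "dz": 0, "claw": 50}, {"ax": 0, "ay": 0, "az": 0, "dx": 0, "dy": 0, "dz": 0, "claw": 60}, {"ax": 0, "ay": 0, "az": 0, "dx": 0, "dy": 0, "dz": 0, "claw": 60}, {"ax": 0, "ay": 0, "az": 0, "dx": 0, "dy": 0, "dz": 0, "claw": 60}, {"ax": 0, "ay": 0, "az": 0, "dx": 0, "dy": 0, "dz": 0, "claw": 60}, {"ax": 0, "ay": 0, "az": 0, "dx": 0, "dy": 0, "dz": -15, "claw": 60}, {"ax": 0, "ay": 0, "az": 0, "dx": 0, "dy": 0, "dz": -30, "claw": 60}, {"ax": 0, "ay": 0, "az": 0, "dx": 0, "dy": 0, "dz": -40, "claw": 60}, {"ax": 0, "ay": 0, "az": 0, "dx": 0, "dy": 0, "dz": -40, "claw": 60}, {"ax": 0, "ay": 0, "az": 0, "dx": -40, "dy": 0, "dz": -20, "claw": 60}, {"ax": 0, "ay": 0, "az": 0, "dx": -40, "dy": 0, "dz": 0, "claw": 60}, {"ax": 0, "ay": 0, "az": 0, "dx": 0, "dy": -40, "dz": 0, "claw": 60}, {"ax": 0, "ay": 0, "az": 0, "dx": 0, "dy": -45, "dz": 0, "claw": 60}, {"ax": 0, "ay": 0, "az": 0, "dx": 0, "dy": -45, "dz": 0, "claw": 60}, {"ax": 0, "ay": 0, "az": 0, "dx": 0, "dy": -45, "dz": 0, "claw": 60}, {"ax": 0, "ay": 0, "az": 0, "dx": 0, "dy": -30, "dz": 0, "claw": 60}, {"ax": 0, "ay": 0, "az": 0, "dx": 0, "dy": 0, "dz": 0, "claw": 60}])

```text
time_s: 31.65
tcp_pos: [0.4194, 0.5294, 0.2223]
ee_rot: [[0.991, -0.133, 0.0], [-0.133, -0.991, -0.0], [0.0, 0.0, -1.0]]
wrist_force: [-0.9, -0.7, -1.1]
gripper_width: 0.689
gripper_force: 0.0
```

```bash
python3 look.py 12
python3 - <<'E'
from pot import *
pot('13')
for n,b in(('top',(195,175,240,230)),('side',(285,265,350,315))):
    c=load(n,'13'); P=cloud(c); d=box(((P[...,2]>.03)&(P[...,2]<.06)).astype(np.uint8)*255,*b); print('walls',cv2.minAreaRect(P[d>0][:,:2].astype(np.float32)))
    d=box(((P[...,2]>.083)&(P[...,2]<.11)&(c['frame'].max(-1)<90)).astype(np.uint8)*255,*b); print('bar z',np.percentile(P[d>0][:,2],[5,50,95]))
t=load('top','13')['frame'];sd=load('side','13')['frame']
cv2.imwrite('pics/crop9.png',np.hstack([cv2.resize(i,None,fx=2.4,fy=2.4,interpolation=cv2.INTER_CUBIC) for i in(t[100:300,180:400][:, :165],sd[130:330,230:395])]))
E
```

```text
31.65 [0.4194 0.5294 0.2223] [ 65.3082  27.5118   7.1223   0.0252 -69.6288  17.0226] [ 0.0002 -0.0005 -1.    ] lip [0.358  0.5377 0.1642] [-0.9203 -0.7194 -1.0628]
top [324. 156.] 150 [ 0.622 -0.003  0.012]
top [360. 161.] 122 [ 0.605 -0.121  0.012]
top [335. 147.] 48 [ 0.643 -0.04   0.035]
top [345. 150.] 46 [ 0.636 -0.07   0.033]
top [339. 164.] 94 [ 0.591 -0.053  0.034]
side [280. 205.] 124 [ 0.648 -0.011  0.012]
side [281. 191.] 35 [ 0.638 -0.064  0.034]
side [294. 192.] 14 [ 0.592 -0.059  0.036]
top pot 160 [ 0.6198 -0.0618] 0.0013 off ring mm [ 3.2 -1.8]
side pot 146 [ 0.621  -0.0566] 0.0019 off ring mm [4.4 3.4]
walls ((0.4645540416240692, 0.31123894453048706), (0.05996505171060562, 0.11158908903598785), 82.66722869873047)
bar z [0.08713765 0.09437146 0.09797517]
walls ((0.5065102577209473, 0.33001509308815), (0.03679916635155678, 0.06800433993339539), 41.1356086730957)
bar z [0.08635711 0.09391318 0.09725322]
```

View pics/crop9.png

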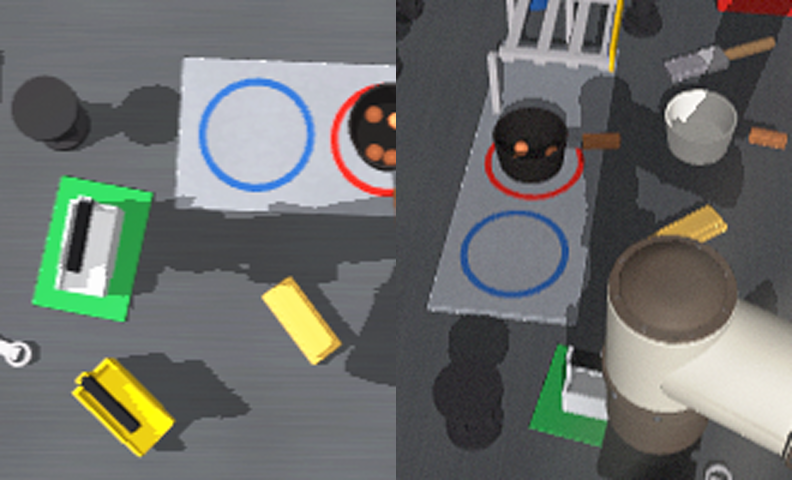

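All four balls are in the pot (one at the crop edge, two adjoining at (380,155), one at (375,113)). The scoop stands empty on its mat at (90,245), and the bystanders haven't moved. Handing in.

```bash
python3 -c "
from station import *
print(finish_job())"
```

```text
the job is handed in; nothing more can be done
None
```

The job is handed in at about 32 s of the 72 s limit, verdict not reported: the pot is within about 6 mm of the red ring's centre with all four balls in it, and the empty scoop is upright on its mat. While tipping, the lip came within about 0.2 mm of the 50 mm limit by my estimate.

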